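# Stop the tube mixer, load it, refit its cover and restart it

### The arm

A 6-joint arm with a two-finger parallel gripper is mounted at the origin on a cart in front of the work surface, level with it; the furniture and walls round the work are solid. World frame = base frame: x ahead of the robot, y to its left, z up, the work surface at z = 0. Lengths are in m, angles in rad, forces in N, time in s.
With the tool pointing down it reaches from about 0.35 to 0.975 m from the base axis. Payload 4.9 kg.
Tool frame: the origin (TCP) lies midway between the tips of the shut fingers; the grasp point (between the pads) lies ctrl.grip_point_offset behind it (ctrl.grip_point_offset is the distance from the TCP to the grasp point, in m); x points along the fingers, y is the direction in which the jaws open and shut, and the axes are right-handed (so a half turn about x gives the same grasp; the last joint's range is limited). The gripper opens to 85 mm and grips with 20 to 120 N. Pads are 22 mm wide; open, the fingers measure 114 mm over their backs; the gripper's body (76 mm by 85 mm) begins 54 mm behind the grasp point. The pads swing forward as they close: fully open they stand 13 mm farther back than shut.
Start: joints at [1.033, 0.053, 1.613, -0, 1.476, -0.119], TCP at [0.254, 0.571, 0.231] pointing down, gripper open.
Joint ranges: [-3.01, 3.01], [-1.01, 2.22], [0.06, 2.58], [-1.02, 4.17], [0.09, 2.62], [-3.14, 3.14]. Speed limits (rad/s): [2.57, 2.57, 3.14, 3.14, 3.14, 3.14].

### API

Orientations are given as a rotation vector (axis times angle).
In Python, from station import ctrl gives the robot as it stands. The module is installed in compiled form; this text tells all that it offers.
- The arm moves only by the tool drive_tool, never from a script. Its argument "commands" is text: rows parted by semicolons, each of 5 numbers parted by spaces: the closure, from -1 (fully open) to 1 (shut), so that 0 is half open, then the shift along the tool's x, y, z in units of 40 mm (1.0 is 40 mm), then the turn about the tool's x in units of 5 degrees (1.0 is 5 degrees). A call has 1 to 8 rows; each row is the pose to reach, as a shift and turn from the pose commanded when the call began, along the tool's axes at that moment; what a row does not reach only later rows make up. A row lasts 1/12 s, in which the tool goes at most 41.7 mm and 7.16 degrees, less where a joint would pass 70% of its speed; a pose out of reach is approached as far as the arm can. A call with a gripper value outside its range is refused whole. The fingers move at their own pace and stop on an object; "newtons" is the grip in N (left out, the last holds). Time passes only in rows, so rows that repeat a pose let the fingers close. It gives the time, the measured TCP pose, the force and the opening at its end, in the units of the state.
- ctrl.get_obs(): the state, without advancing time (a new reading comes with each control period).
- ctrl.get_image(name): name is "scene" or "top" or "wrist"; returns (picture, depth): 400x640x3 uint8, blue, green, red; 400x640 float32, m along the optical axis (not along the pixel's ray), 0 where there is no reading.
- ctrl.camera_info(name): a dict with "K" (3x3 intrinsics, pixels), "T" (4x4, takes a point from camera to world coordinates). Camera axes: x right, y down, z forward; pixel columns grow to the right and rows downward; lengths in m; the calibration is good to about 2 mm. A picture is of the moment at which its call begins: read the wrist's pose just before it. camera_info takes no time and is no camera call; for the wrist camera it gives the pose at the moment of the call.
- ctrl.finish_job(): hands the job in, once; it reports no verdict.
The state is a dict: "t": time; "q": joint angles; "dq": joint speeds; "effort": joint torques, N m; "tool_pos": TCP position; "tool_rot": TCP orientation; "contact_force": force on the tool from outside, world axes, zero at the start; "wrist_torque": the same for the moment, N m; "opening": finger opening in m.
Only numpy, scipy, OpenCV 4.12 (cv2) and the standard library are available. Lean on these libraries where they do the work, as an engineer would, in place of code of your own. Each camera call takes 0.05 s, during which the arm holds its last target.

### The job

The tube mixer is running empty: load it and start it again. Push the switch lever at its front edge over to the right to stop it, lift the retaining cover off its studs and lay it aside, and press every white sample tube that lies on the bench down into a clip of its own on the mixer, past the sprung jaw until it is fully home and the jaw has closed over it. Then put the cover back so that both holes drop over the studs and it lies flat on the posts, and only then push the lever all the way back to the left. Leave the other things where they are.

Things in the scene. Friction and masses are not known exactly. Their poses are not given: they have to be found in the camera images.
- tube_a_mid (a point): middle (on the axis) of a sample tube, 60 g: round white body 20 mm in diameter, 130 mm long over all, with six-sided ends 16 mm long, 22 mm over the flats (grey cap, white foot), so it does not roll. x along the tube to the cap. Lies on the bench at the start, middle 11 mm up. Only the round part fits a clip; either way round. Two or three of the tubes a, b, c are present.
- tube_b_mid (a point): middle (on the axis) of a sample tube, 60 g: round white body 20 mm in diameter, 130 mm long over all, with six-sided ends 16 mm long, 22 mm over the flats (grey cap, white foot), so it does not roll. x along the tube to the cap. Lies on the bench at the start, middle 11 mm up. Only the round part fits a clip; either way round. Two or three of the tubes a, b, c are present.
- tube_c_mid (a point): middle (on the axis) of a sample tube, 60 g: round white body 20 mm in diameter, 130 mm long over all, with six-sided ends 16 mm long, 22 mm over the flats (grey cap, white foot), so it does not roll. x along the tube to the cap. Lies on the bench at the start, middle 11 mm up. Only the round part fits a clip; either way round. Two or three of the tubes a, b, c are present.
- mixer: tube mixer, fixed to the bench: white body 194 x 224 mm, flat deck 45 mm above the bench (x -118 to +76 mm). Origin on the bench midway between two steel posts; x to its back, y to its left, z up. Posts at y = -100 and +100 mm, 18 mm thick, with a shoulder 95 mm above the bench and on it a stud 12 mm in diameter, 11 mm high, tip tapered
- clip_0 (a point): middle of a tube when seated in this clip, at y = -56 mm on the mixer, 81 mm above the bench. x along the tube, y away from the jaw, z up. Each clip: a pair of grey V saddles, each with a flared fixed prong on the +y side (12 mm wide at x = -38 and +38 mm, top 22 mm above this point), and on the -y side a sprung wire jaw bent inward over the tube
- clip_1 (a point): the same for the middle clip, y = 0. The jaw's two 8 mm wires are at x = -28 and +28 mm, top 25 mm above this point; between them (x -24 to +24 mm) is free room for fingers holding the tube, down to 24 mm below this point (the jaw's axle). Pushing the tube straight down takes about 10 N; then the jaw springs back over it
- clip_2 (a point): the same for the clip at y = +56 mm on the mixer, alike in all else
- jaw_0 (a joint): angle of the sprung jaw of clip_0, rad: 0 closed (its rest, empty or with a tube home), about 0.15 when a tube is passing, at most 0.6
- jaw_1 (a joint): angle of the sprung jaw of clip_1, rad: 0 closed (its rest, empty or with a tube home), about 0.15 when a tube is passing, at most 0.6
- jaw_2 (a joint): angle of the sprung jaw of clip_2, rad: 0 closed (its rest, empty or with a tube home), about 0.15 when a tube is passing, at most 0.6
- cover_grip (a point): point in the middle of the grip bar of the retaining cover, 28 mm above the cover's underside. Flat aluminium plate 44 x 228 x 6 mm (x, y, z), about 0.25 kg, with a grey grip bar on top 16 mm wide in x, 46 mm long in y, from 6 to 44 mm above the underside; a round 15 mm hole at y = -100 and +100 mm. z up. At the start it is seated on the mixer
- cover_seat (a point): where cover_grip is when the cover is seated on the mixer, 123 mm above the bench, midway between the posts; axes as the mixer's. The seated cover lies on both shoulders, 28 mm below this point, with the studs in its holes, 4 mm above the tubes; half a turn makes no difference
- switch_tip (a point): centre of the 22 mm ball on the switch lever in the middle of the mixer's front edge, about 89 mm above the bench when off or on (95 mm half-way); lever 50 mm long, pivot on the deck at x = -100, y = 0 mm in the mixer's axes, swings in the mixer's y direction
- switch (a joint): angle of the switch lever, rad: 0 = off (leaning to the right, the mixer's -y), 1.0 = fully on (leaning to the left, +y); stays where it is left; about 2 N at the ball moves it
- petri_dish_0: closed petri dish, 60 mm wide, 15 mm high; a bystander, origin at the centre of its underside
- cuvette_box: white carton, 62x62x42 mm; a bystander, origin at the centre of its underside
- forceps: steel forceps, 19x134x8 mm; a bystander, origin at the centre of its underside

How it is judged:
By the outcome, as a careful person would: the job done as asked, in the order asked, and still so for the second after the job is handed in, with the robot touching nothing.
Of tube_a, tube_b, tube_c only 2 to 3 are there at a start; the rules pass over those that are not, and their reading is None.
At some moment in a run one of tube_b may be knocked a few centimetres aside while the robot is not near it.
It also fails if it takes over 200 s, if anything falls off the work surface, if the arm or the gripper's body presses on something with over 40 N, if the wrist force passes 120 N, or if a joint passes its speed limit or range.

## Working session

There is one attempt and no reset: what is moved stays moved. The work goes in short steps, Python scripts to look and compute and a tool call to move; the robot and the scene stay as the last step left them, time stands still between calls to the robot, and variables do not carry over. Pictures are saved under pics/ and viewed, and the job is handed in when it is done.

Besides the shell and the picture viewer there is one more tool, called after "Call:" by a JSON object that holds its "method" and its "body", one argument or row to a line. drive_tool: Moves the arm, as the interface text tells. Its arguments: {"type":"object","properties":{"commands":{"type":"string"},"newtons":{"type":"number"}},"required":["commands"]}

```bash
mkdir -p pics; cat > h.py <<'E'
import numpy as np, cv2
from station import ctrl
from scipy.spatial.transform import Rotation as R
def snap(name,fn):
    info=ctrl.camera_info(name); im,d=ctrl.get_image(name)
    cv2.imwrite('pics/%s.png'%fn,im); np.savez('pics/%s.npz'%fn,im=im,d=d,K=info['K'],T=info['T'])
    return im,d,info['K'],info['T']
def load(fn):
    z=np.load('pics/%s.npz'%fn); return z['im'],z['d'],z['K'],z['T']
def onplane(K,T,u,v,z):
    r=T[:3,:3]@np.linalg.inv(K)@np.array([u,v,1.]); o=T[:3,3]; return o+r*(z-o[2])/r[2]
def cloud(d,K,T):
    v,u=np.indices(d.shape); P=np.stack([(u-K[0,2])/K[0,0]*d,(v-K[1,2])/K[1,1]*d,d],-1)
    return P@T[:3,:3].T+T[:3,3]
def proj(K,T,p):
    c=T[:3,:3].T@(np.array(p)-T[:3,3]); q=K@c; return q[:2]/q[2]
def state():
    o=ctrl.get_obs(); M=R.from_rotvec(o['tool_rot']).as_matrix()
    print('t',round(o['t'],2),'pos',np.round(o['tool_pos'],4),'F',np.round(o['contact_force'],1),'open',round(float(o['opening']),4),'q',np.round(o['q'],2)); print(np.round(M,3).tolist()); return o,M
E
python3 - <<'E'
from h import *
state(); print(ctrl.grip_point_offset)
for n in('scene','top','wrist'):
    im,d,K,T=snap(n,n+'0'); print(n,np.round(K,1).tolist(),np.round(T,3).tolist())
E
```

```text
t 0.0 pos [0.2538 0.5704 0.23  ] F [-0.6 -0.6 -0.2] open 0.0856 q [ 1.03  0.05  1.61 -0.    1.48 -0.12]
[[-0.001, 0.407, 0.914], [-0.002, 0.914, -0.407], [-1.0, -0.002, -0.0]]
0.0187
scene [[499.9, 0.0, 324.9], [0.0, 499.9, 198.4], [0.0, 0.0, 1.0]] [[-0.999, -0.03, 0.016, 0.513], [-0.034, 0.883, -0.468, 0.841], [-0.0, -0.468, -0.884, 1.444], [0.0, 0.0, 0.0, 1.0]]
top [[396.2, 0.0, 319.0], [0.0, 396.2, 199.8], [0.0, 0.0, 1.0]] [[-0.0, -0.995, 0.103, 0.398], [-1.0, 0.001, 0.006, 0.13], [-0.006, -0.103, -0.995, 1.215], [0.0, 0.0, 0.0, 1.0]]
wrist [[284.4, 0.0, 317.7], [0.0, 284.4, 201.5], [0.0, 0.0, 1.0]] [[0.405, 0.88, 0.248, 0.192], [0.914, -0.389, -0.112, 0.597], [-0.002, 0.272, -0.962, 0.374], [0.0, 0.0, 0.0, 1.0]]
```

View pics/top0.png

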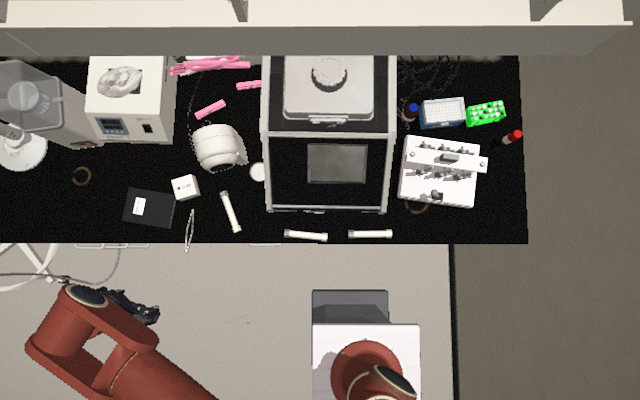

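View pics/scene0.png

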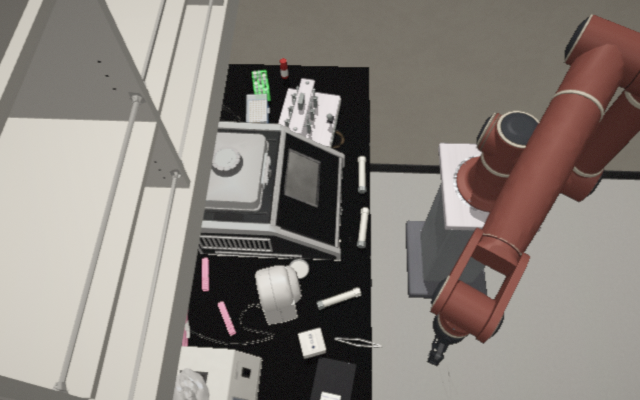

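View pics/wrist0.png

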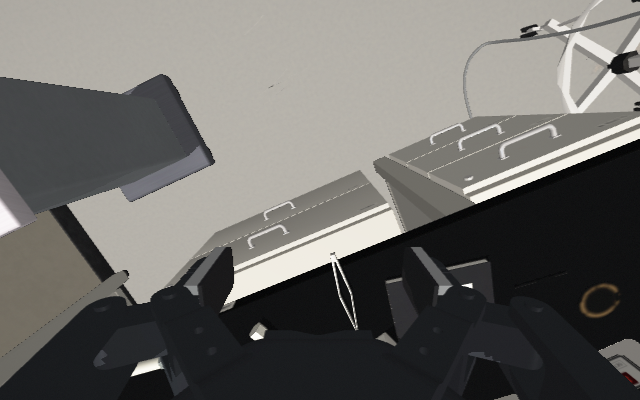

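The top view shows three tubes, at about (230,211), (306,236) and (370,234). The mixer is at (440,172), with the cover bar along its back part and the lever at (436,196).

```bash
python3 - <<'E'
from h import *
im,d,K,T=load('top0')
c=im[120:220,385:505]; cv2.imwrite('pics/mx.png',cv2.resize(c,None,fx=6.5,fy=5.9,interpolation=cv2.INTER_CUBIC))
im2,d2,K2,T2=load('scene0')
c=im2[60:180,240:380]; cv2.imwrite('pics/mx2.png',cv2.resize(c,None,fx=5,fy=5,interpolation=cv2.INTER_CUBIC))
P=cloud(d,K,T)
# heights on coarse
for (u,v) in [(230,211),(306,236),(370,234),(440,172),(330,80),(330,200),(258,170),(220,145),(185,187),(450,158),(436,196),(330,160),(265,205),(390,205),(270,150),(330,130)]: print((u,v),np.round(P[v,u],3))
for c0,(x0,x1,y0,y1) in dict(t1=(215,245,188,235),t2=(280,332,226,244),t3=(345,397,226,244)).items():
    g=im[y0:y1,x0:x1]; m=((g.min(2)>90)).astype(np.uint8)
    n,l,s,ce=cv2.connectedComponentsWithStats(m)
    k=1+np.argmax(s[1:,4]); ys,xs=np.where(l==k); 
    r=cv2.minAreaRect(np.c_[xs+x0,ys+y0].astype(np.float32)); b=cv2.boxPoints(r)
    W=np.array([onplane(K,T,*q,0.015)[:2] for q in b]); cen=onplane(K,T,*r[0],0.013)
    e=[np.linalg.norm(W[1]-W[0]),np.linalg.norm(W[2]-W[1])]
    a=(W[1]-W[0]) if e[0]>e[1] else W[2]-W[1]
    print(c0,np.round(cen,4),np.round(e,4),'ang',np.round(np.degrees(np.arctan2(a[1],a[0]))%180,1))
E
```

```text
(230, 211) [0.488 0.405 0.027]
(306, 236) [0.413 0.176 0.02 ]
(370, 234) [ 0.419 -0.016  0.019]
(440, 172) [ 0.594 -0.209  0.096]
(330, 80) [0.784 0.109 0.294]
(330, 200) [0.515 0.105 0.088]
(258, 170) [0.615 0.324 0.017]
(220, 145) [0.651 0.398 0.188]
(185, 187) [0.559 0.539 0.04 ]
(450, 158) [ 0.625 -0.225  0.138]
(436, 196) [ 0.529 -0.207  0.057]
(330, 160) [0.616 0.106 0.159]
(265, 205) [ 0.509  0.304 -0.002]
(390, 205) [ 0.508 -0.081 -0.001]
(270, 150) [0.639 0.266 0.182]
(330, 130) [0.686 0.107 0.205]
t1 [0.4887 0.4088 0.013 ] [0.0256 0.1324] ang 21.4
t2 [0.4162 0.1782 0.013 ] [0.0249 0.1315] ang 84.1
t3 [ 0.4219 -0.0169  0.013 ] [0.1328 0.0241] ang 90.0
```

View pics/mx.png

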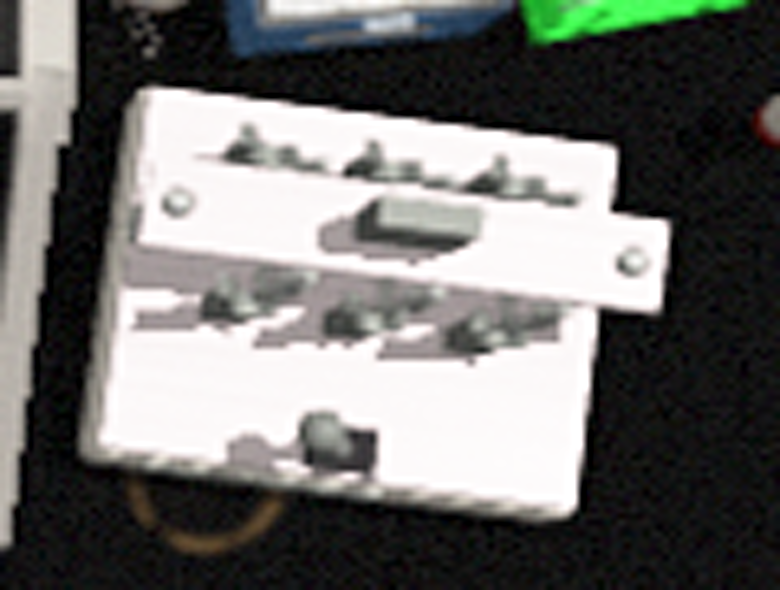

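View pics/mx2.png

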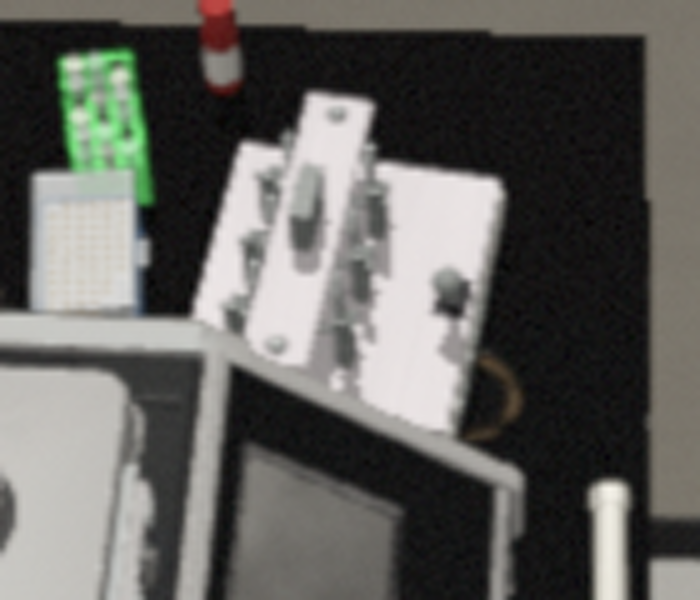

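```bash
cat >> h.py <<'E'
def go(p,yaw=None,off=0.0):
    """print shift units for TCP target p (world), yaw = world angle (deg) of tool y (mod 180)"""
    o,M=state(); s=M.T@(np.array(p)-o['tool_pos'])/0.04
    # tool down: turn about tool x by a changes world yaw by -a
    cur=np.degrees(np.arctan2(M[1,1],M[0,1])); t=0
    if yaw is not None:
        dy=(yaw-cur+90)%180-90; t=-dy/5
    print('SHIFT x %.3f y %.3f z %.3f turn %.3f  (rows: %.1f)'%(*s,t,max(np.linalg.norm(s)/1.04,abs(t)/1.43)))
E
python3 - <<'E'
from h import *
im,d,K,T=load('top0'); im2,d2,K2,T2=load('scene0')
a=onplane(K,T,412.4,154.2,.106);b=onplane(K,T,482.4,164.2,.106)
print(a,b,np.linalg.norm(a-b),(a+b)/2, 'yaw',np.degrees(np.arctan2(*(a-b)[[1,0]]))-90)
def s2(u,v): return onplane(K2,T2,240+u/5,60+v/5,.106)
a2=s2(277,345);b2=s2(337,114); print(a2,b2,np.linalg.norm(a2-b2),(a2+b2)/2,'yaw',np.degrees(np.arctan2(*(a2-b2)[[1,0]]))-90)
P=cloud(d,K,T)
for uv in [(440,52),(440,40),(440,20),(330,52),(330,30),(440,60),(440,75)]: print(uv,np.round(P[uv[1],uv[0]],3))
P2=cloud(d2,K2,T2)
for uv in [(150,150),(180,150),(200,300),(190,30),(215,40)]: print(uv,np.round(P2[uv[1],uv[0]],3))
go([.67,-.22,.35],90-8)
E
```

```text
[ 0.64343684 -0.12912928  0.106     ] [ 0.61426029 -0.32653686  0.106     ] 0.1995520568995164 [ 0.62884857 -0.22783307  0.106     ] yaw -8.407365927817878
[ 0.64290823 -0.1208502   0.106     ] [ 0.61352696 -0.31682945  0.106     ] 0.1981694400176594 [ 0.6282176  -0.21883982  0.106     ] yaw -8.526297707522986
(440, 52) [ 0.842 -0.15   0.32 ]
(440, 40) [ 0.841 -0.133  0.378]
(440, 20) [ 0.844 -0.111  0.452]
(330, 52) [0.842 0.109 0.32 ]
(330, 30) [0.831 0.112 0.439]
(440, 60) [ 0.965 -0.244  0.018]
(440, 75) [ 0.923 -0.248  0.   ]
(150, 150) [0.842 0.359 0.698]
(180, 150) [0.852 0.245 0.524]
(200, 300) [0.896 0.429 0.004]
(190, 30) [ 0.917 -0.19   0.454]
(215, 40) [ 0.844 -0.157  0.453]
t 0.15 pos [0.2539 0.5706 0.2303] F [-0.2  0.2 -0.4] open 0.0854 q [ 1.03  0.05  1.61  0.    1.48 -0.12]
[[-0.001, 0.407, 0.914], [-0.001, 0.914, -0.407], [-1.0, -0.002, -0.0]]
SHIFT x -2.973 y -13.830 z 17.540 turn -3.199  (rows: 21.7)
```

Call:
{"method": "drive_tool", "body": {
  "commands": "0 -1 0 0 0; 0 -2 0 0 0; 0 -3 -0.5 0.6 -0.5; 0 -4 -1 1.2 -1; 0 -4 -1.7 2 -2; 0 -4 -2.3 2.8 -3; 0 -4 -3 3.6 -3.2; 0 -4 -3.6 4.4 -3.2",
  "newtons": 60
}}

```text
t: 0.82
tool_pos: [0.3514, 0.376, 0.3918]
tool_rot: [0.109, 1.567, -0.108]
contact_force: [0.8, 0.1, -0.3]
opening: 0.0427
```

```bash
python3 -c "
from h import *
go([.67,-.22,.38],82)"
```

```text
t 0.82 pos [0.3514 0.376  0.3918] F [ 0.8  0.1 -0.3] open 0.0427 q [ 0.67 -0.26  1.64 -0.    1.76 -0.76]
[[0.001, 0.137, 0.991], [0.001, 0.991, -0.137], [-1.0, 0.001, 0.001]]
SHIFT x 0.293 y -13.664 z 9.935 turn 0.021  (rows: 16.2)
```

Call:
{"method": "drive_tool", "body": {
  "commands": "0 0 -0.8 0.6 0; 0 0 -1.6 1.2 0; 0 0 -2.4 1.8 0; 0 0 -3.2 2.4 0; 0 0 -4 3 0; 0 0 -4.8 3.6 0; 0 0 -5.6 4.1 0; 0 0 -6.4 4.7 0"
}}

```text
t: 1.48
tool_pos: [0.5019, 0.0961, 0.3912]
tool_rot: [0.11, 1.568, -0.109]
contact_force: [0.7, 0.7, 1.3]
opening: 0.0425
```

Call:
{"method": "drive_tool", "body": {
  "commands": "0 0 -0.8 0.6 0; 0 0 -1.6 1.2 0; 0 0 -2.4 1.8 0; 0 0 -3.2 2.4 0; 0 0 -4 3 0; 0 0 -4.8 3.6 0; 0 0 -5.6 4.1 0; 0 0 -6.4 4.7 0"
}}

```text
t: 2.15
tool_pos: [0.6526, -0.1836, 0.3908]
tool_rot: [0.11, 1.569, -0.11]
contact_force: [0.1, -0.1, 1.1]
opening: 0.0427
```

```bash
python3 -c "
from h import *
go([.67,-.22,.38],82)
snap('wrist','w1')"
```

```text
t 2.15 pos [ 0.6526 -0.1836  0.3908] F [ 0.1 -0.1  1.1] open 0.0427 q [-0.38  0.13  1.27  0.    1.74 -1.81]
[[-0.001, 0.139, 0.99], [0.0, 0.99, -0.139], [-1.0, 0.0, -0.001]]
SHIFT x 0.269 y -0.840 z 0.559 turn -0.003  (rows: 1.0)
```

View pics/w1.png

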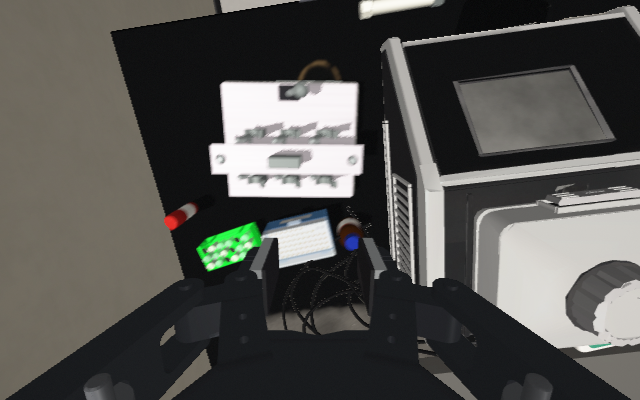

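The wrist view shows the mixer upside down: the cover studs are near (221,159) and (351,160), and the grip bar is at (288,160).

```bash
python3 - <<'E'
from h import *
im,d,K,T=load('w1')
c=im[70:210,200:380]; cv2.imwrite('pics/w1z.png',cv2.resize(c,None,fx=4.2,fy=4.2,interpolation=cv2.INTER_CUBIC))
P=cloud(d,K,T)
for uv in [(288,150),(250,150),(345,80)]: print(uv,np.round(P[uv[1],uv[0]],3))
E
```

```text
(288, 150) [ 0.62  -0.226  0.102]
(250, 150) [ 0.612 -0.282  0.103]
(345, 80) [ 0.524 -0.119  0.002]
```

View pics/w1z.png

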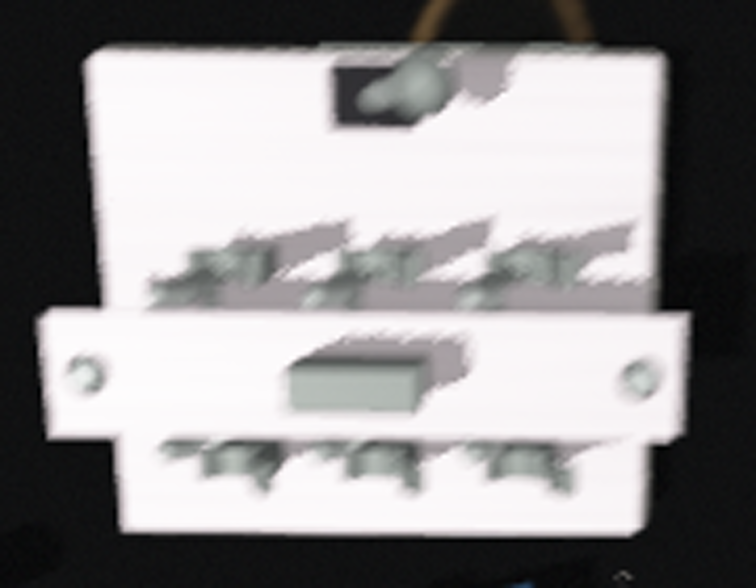

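```bash
python3 - <<'E'
from h import *
im,d,K,T=load('w1')
f=lambda x,y,z: onplane(K,T,200+(x+.5)/4.2-.5,70+(y+.5)/4.2-.5,z)
a=f(641,378,.105); b=f(87,374,.105); print(a,b,np.linalg.norm(a-b),(a+b)/2,np.degrees(np.arctan2(*(a-b)[[1,0]]))-90)
# plate corners z=.101
c=[f(39,313,.101),f(690,314,.101),f(682,437,.101),f(48,437,.101)]; print(np.mean(c,0),[np.linalg.norm(c[i]-c[i-1]) for i in range(4)],np.degrees(np.arctan2(*(c[1]-c[0])[[1,0]]))-90)
# bar top z=.139
g=[f(289,373,.139),f(417,377,.139),f(413,411,.139),f(291,407,.139)]; print(np.mean(g,0))
# ball
print('ball',f(424,88,.089))
# deck corners z=.045
h=[f(86,50,.045),f(664,54,.045),f(640,532,.045),f(122,528,.045)]; print(np.round(h,4).tolist(),[np.linalg.norm(h[i]-h[i-1]) for i in range(4)])
E
```

```text
[ 0.6475708  -0.13183002  0.105     ] [ 0.61880869 -0.32822754  0.105     ] 0.19849242858002555 [ 0.63318974 -0.23002878  0.105     ] -8.331651057503223
[ 0.63370581 -0.23031557  0.101     ] [np.float64(0.044732242004481344), np.float64(0.23216908079586707), np.float64(0.044362750042853644), np.float64(0.23252661564701352)] -8.006815255791267
[ 0.63411712 -0.23039401  0.139     ]
ball [ 0.53901234 -0.19457467  0.089     ]
[[0.5033, -0.3217, 0.045], [0.535, -0.1041, 0.045], [0.7209, -0.133, 0.045], [0.689, -0.3498, 0.045]] [np.float64(0.18777353932473043), np.float64(0.21991064923295803), np.float64(0.188084600032785), np.float64(0.21917395032944767)]
```

```bash
cat >> h.py <<'E'
MO=np.array([.6325,-.2295]); MY=-8.3
def mx(x,y,z):
    a=np.radians(MY); return np.array([MO[0]+x*np.cos(a)-y*np.sin(a),MO[1]+x*np.sin(a)+y*np.cos(a),z])
E
python3 - <<'E'
from h import *
im,d,K,T=load('w1')
P=cloud(d,K,T)
for uv in [(383,45),(386,50),(390,80),(386,120),(390,160),(395,190),(410,220),(425,170),(400,50),(430,195)]: print(uv,np.round(P[uv[1],uv[0]],3))
go(mx(-.1,.066,.22),81.7)
E
```

```text
(383, 45) [ 0.485 -0.058  0.037]
(386, 50) [ 0.496 -0.058  0.052]
(390, 80) [ 0.541 -0.06   0.075]
(386, 120) [ 0.599 -0.063  0.044]
(390, 160) [ 0.665 -0.062  0.048]
(395, 190) [ 0.711 -0.064  0.077]
(410, 220) [ 0.735 -0.066  0.158]
(425, 170) [ 0.658 -0.058  0.2  ]
(400, 50) [ 0.504 -0.046  0.084]
(430, 195) [ 0.685 -0.058  0.215]
t 2.2 pos [ 0.6545 -0.19    0.3877] F [-2.6 -2.5 -0.9] open 0.0428 q [-0.39  0.14  1.26 -0.    1.74 -1.82]
[[-0.002, 0.145, 0.989], [-0.003, 0.989, -0.145], [-1.0, -0.003, -0.002]]
SHIFT x 4.197 y 0.605 z -2.895 turn -0.006  (rows: 4.9)
```

Instrument's side is at y≈-0.06, so there is room.

Call:
{"method": "drive_tool", "body": {
  "commands": "1 0 0.6 -1 0; 1 0 0.6 -2 0; 1 0.8 0.6 -2.9 0; 1 1.7 0.6 -2.9 0; 1 2.6 0.6 -2.9 0; 1 3.5 0.6 -2.9 0; 1 4.2 0.6 -2.9 0; 1 4.2 0.6 -2.9 0"
}}

```text
t: 2.87
tool_pos: [0.5365, -0.14, 0.2149]
tool_rot: [0.113, 1.581, -0.106]
contact_force: [-0.9, -0.0, -0.4]
opening: 0.0
```

```bash
python3 -c "
from h import *
go(mx(-.1,.066,.077),81.7)
snap('wrist','w2')"
```

```text
t 2.87 pos [ 0.5365 -0.14    0.2149] F [-0.9 -0.  -0.4] open 0.0 q [-0.39 -0.1   1.79  0.    1.46 -1.82]
[[-0.013, 0.139, 0.99], [0.005, 0.99, -0.139], [-1.0, 0.003, -0.013]]
SHIFT x 3.443 y -0.230 z 0.244 turn 0.060  (rows: 3.3)
```

View pics/w2.png

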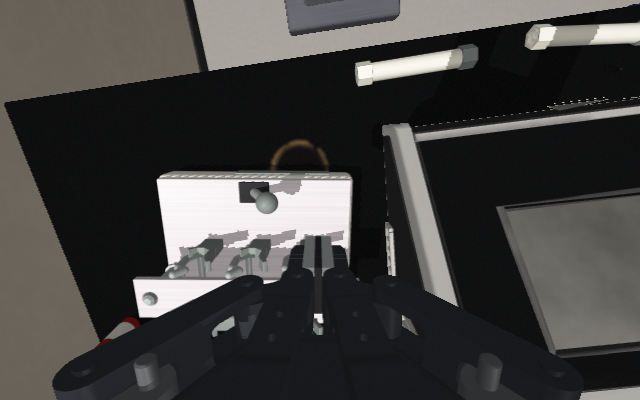

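The ball is at (265,203), with the closed fingers to its left on the mixer (image right).

```bash
python3 -c "
from h import *
im,d,K,T=load('w2'); b=onplane(K,T,265.5,203,.089); print(b, mx(-.1,.024,.089))
for p in [(265,203)]: print(cloud(d,K,T)[p[1],p[0]])
print(onplane(K,T,149.5,298.5,.105),mx(0,-.1,.105))
go(mx(-.1,.066,.077),81.7)"
```

```text
[ 0.53746831 -0.19297849  0.089     ] [ 0.53701197 -0.19131576  0.089     ]
[ 0.53423393 -0.19055734  0.10191361]
[ 0.61631385 -0.32477404  0.105     ] [ 0.61806438 -0.32845258  0.105     ]
t 2.92 pos [ 0.5383 -0.1408  0.219 ] F [ 0.6  0.  -0.5] open -0.0002 q [-0.39 -0.1   1.78  0.    1.47 -1.82]
[[-0.008, 0.139, 0.99], [0.003, 0.99, -0.139], [-1.0, 0.002, -0.008]]
SHIFT x 3.548 y -0.214 z 0.178 turn 0.061  (rows: 3.4)
```

Call:
{"method": "drive_tool", "body": {
  "commands": "1 1 -0.1 0.1 0; 1 2 -0.1 0.1 0; 1 3 -0.1 0.1 0; 1 3.5 -0.1 0.1 0; 1 3.5 -0.1 0.1 0; 1 3.5 -0.1 0.1 0"
}}

```text
t: 3.42
tool_pos: [0.5452, -0.1467, 0.0848]
tool_rot: [0.109, 1.567, -0.11]
contact_force: [-0.4, 0.8, 0.4]
opening: -0.0001
```

```bash
python3 -c "
from h import *
go(mx(-.1,.0005,.077),81.7)"
```

```text
t 3.42 pos [ 0.5452 -0.1467  0.0848] F [-0.4  0.8  0.4] open -0.0001 q [-0.39  0.05  1.88  0.    1.22 -1.83]
[[0.001, 0.139, 0.99], [-0.0, 0.99, -0.139], [-1.0, -0.0, 0.001]]
SHIFT x 0.196 y -1.720 z -0.051 turn 0.062  (rows: 1.7)
```

Call:
{"method": "drive_tool", "body": {
  "commands": "1 0.2 -0.2 0 0; 1 0.2 -0.5 0 0; 1 0.2 -0.8 0 0; 1 0.2 -1.1 0 0; 1 0.2 -1.4 0 0; 1 0.2 -1.65 0 0; 1 0.2 -1.72 0 0; 1 0.2 -1.72 0 0"
}}

```text
t: 4.08
tool_pos: [0.5353, -0.2121, 0.0758]
tool_rot: [0.118, 1.567, -0.104]
contact_force: [2.5, 15.8, 6.1]
opening: 0.0003
```

```bash
python3 -c "
from h import *
go(mx(-.1,.0005,.077),81.7)"
```

```text
t 4.08 pos [ 0.5353 -0.2121  0.0758] F [ 2.5 15.8  6.1] open 0.0003 q [-0.51  0.08  1.85  0.01  1.21 -1.94]
[[0.002, 0.141, 0.99], [0.009, 0.99, -0.141], [-1.0, 0.009, 0.001]]
SHIFT x -0.030 y -0.066 z -0.034 turn 0.035  (rows: 0.1)
```

Force of about 16 N at the stop: the lever is at its right end. I'll back off and rise.

Call:
{"method": "drive_tool", "body": {
  "commands": "1 0 0.3 0 0; 1 -1 0.3 0 0; 1 -2 0.3 0 0; 1 -3 0.3 0 0; 1 -4 0.3 0 0; 1 -4.5 0.3 0 0; 0 -4.5 0.3 0 0; 0 -4.5 0.3 0 0"
}}

```text
t: 4.75
tool_pos: [0.5365, -0.2039, 0.2569]
tool_rot: [0.108, 1.565, -0.112]
contact_force: [0.3, -0.7, -0.2]
opening: 0.0231
```

```bash
python3 -c "
from h import *
snap('wrist','w3')
go(mx(0,0,.25),171.7)"
```

```text
t 4.8 pos [ 0.5357 -0.2033  0.2546] F [ 0.2  0.6 -0.5] open 0.0304 q [-0.49 -0.08  1.71 -0.    1.52 -1.92]
[[-0.001, 0.14, 0.99], [-0.0, 0.99, -0.14], [-1.0, -0.001, -0.001]]
SHIFT x 0.112 y -0.309 z 2.488 turn -17.948  (rows: 12.6)
```

View pics/w3.png

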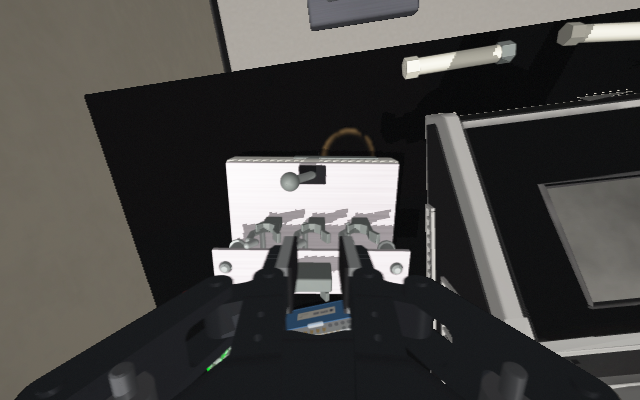

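Call:
{"method": "drive_tool", "body": {
  "commands": "0.1 0 0 0.4 1.4; 0.1 0 0 0.8 2.8; 0.1 0 -0.1 1.2 4.2; 0.1 0 -0.1 1.6 5.6; 0.1 0 -0.2 2 7; 0.1 0 -0.3 2.4 8.4; 0.1 0 -0.3 2.5 9; 0.1 0 -0.3 2.5 9"
}}

```text
t: 5.47
tool_pos: [0.633, -0.2286, 0.2511]
tool_rot: [0.723, 1.453, -0.724]
contact_force: [0.3, 0.3, 0.6]
opening: 0.0385
```

Call:
{"method": "drive_tool", "body": {
  "commands": "0.1 0 0 0 1.4; 0.1 0 0 0 2.8; 0.1 0 0 0 4.2; 0.1 0 0 0 5.6; 0.1 0 0 0 7; 0.1 0 0 0 8.4; 0.1 0 0 0 9; 0.1 0 0 0 9"
}}

```text
t: 6.13
tool_pos: [0.6323, -0.2282, 0.2529]
tool_rot: [1.31, 1.144, -1.313]
contact_force: [-0.4, -0.6, 0.2]
opening: 0.0381
```

```bash
python3 -c "
from h import *
snap('wrist','w4')
go(mx(0,0,.2),-8.3)"
```

```text
t 6.18 pos [ 0.6325 -0.2283  0.2532] F [ 0.1 -0.1  0.7] open 0.0384 q [-0.46  0.15  1.47 -0.    1.52 -0.32]
[[-0.003, 0.991, -0.137], [0.001, -0.137, -0.991], [-1.0, -0.003, -0.001]]
SHIFT x 1.330 y 0.010 z 0.031 turn 0.087  (rows: 1.3)
```

View pics/w4.png

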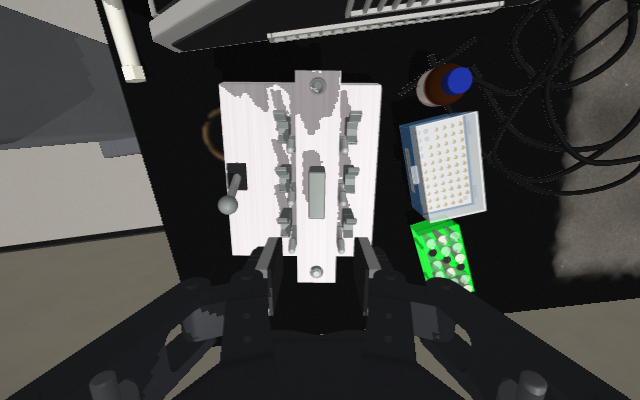

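The cover is well seen here: studs at (317.5,86) and (316,271.5), bar top about (309–325, 167–218).

```bash
python3 -c "
from h import *
im,d,K,T=load('w4')
c=im[70:290,280:360]; cv2.imwrite('pics/w4z.png',cv2.resize(c,None,fx=2.7,fy=2.7,interpolation=cv2.INTER_CUBIC)[:600])
a=onplane(K,T,317.5,85.5,.106);b=onplane(K,T,316,271.5,.106);print(a,b,np.linalg.norm(a-b),(a+b)/2,np.degrees(np.arctan2(*(a-b)[[1,0]]))-90)
b=onplane(K,T,316.8,192.5,.139);print(b)
print(cloud(d,K,T)[190,317])
"
```

```text
[ 0.64667446 -0.12905234  0.106     ] [ 0.61786272 -0.32453897  0.106     ] 0.19759843601876745 [ 0.63226859 -0.22679566  0.106     ] -8.384162113454337
[ 0.63288185 -0.22473233  0.139     ]
[ 0.63343056 -0.22217474  0.13990019]
```

View pics/w4z.png

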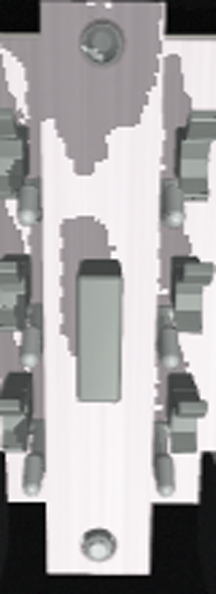

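Call:
{"method": "drive_tool", "body": {
  "commands": "0.1 0.8 0 0 0.1; 0.1 1.6 0 0 0.1; 0.1 2.4 0 0 0.1; 0.1 3.2 0 0 0.1; 0.1 3.6 0 0 0.1; 0.1 3.6 0 0 0.1; 0.1 3.6 0 0 0.1; 0.1 3.6 0 0 0.1"
}}

```text
t: 6.85
tool_pos: [0.6344, -0.2289, 0.1128]
tool_rot: [1.317, 1.134, -1.316]
contact_force: [-0.1, -0.0, 1.0]
opening: 0.0386
```

```bash
python3 -c "
from h import *
go(mx(0,0,.108),-8.3)"
```

```text
t 6.85 pos [ 0.6344 -0.2289  0.1128] F [-0.1 -0.   1. ] open 0.0386 q [-0.46  0.26  1.59 -0.    1.29 -0.31]
[[0.002, 0.989, -0.147], [-0.001, -0.147, -0.989], [-1.0, 0.002, 0.001]]
SHIFT x 0.121 y -0.044 z 0.022 turn -0.028  (rows: 0.1)
```

Call:
{"method": "drive_tool", "body": {
  "commands": "0.1 0.1 -0.04 0 0; 0.1 0.1 -0.04 0 0; 0.3 0.1 -0.04 0 0; 0.5 0.1 -0.04 0 0; 1 0.1 -0.04 0 0; 1 0.1 -0.04 0 0; 1 0.1 -0.04 0 0; 1 0.1 -0.04 0 0",
  "newtons": 60
}}

```text
t: 7.52
tool_pos: [0.6323, -0.2284, 0.1082]
tool_rot: [1.317, 1.135, -1.317]
contact_force: [-1.9, 0.2, 4.9]
opening: 0.0152
```

```bash
python3 -c "
from h import *
go(mx(0,0,.108),-8.3)"
```

```text
t 7.52 pos [ 0.6323 -0.2284  0.1082] F [-1.9  0.2  4.9] open 0.0152 q [-0.46  0.26  1.6  -0.    1.29 -0.31]
[[0.0, 0.989, -0.148], [-0.0, -0.148, -0.989], [-1.0, 0.001, 0.0]]
SHIFT x 0.005 y 0.010 z 0.027 turn -0.037  (rows: 0.0)
```

Call:
{"method": "drive_tool", "body": {
  "commands": "1 -0.1 0 0 0; 1 -0.3 0 0 0; 1 -0.6 0 0 0; 1 -1 0 0 0; 1 -1.6 0 0 0; 1 -2.3 0 0 0; 1 -3 0 0 0; 1 -3 0 0 0"
}}

```text
t: 8.18
tool_pos: [0.6352, -0.2296, 0.2363]
tool_rot: [1.32, 1.123, -1.31]
contact_force: [0.7, -1.1, -0.2]
opening: 0.0152
```

```bash
python3 -c "
from h import *
im,d,K,T=load('top0')
P=cloud(d,K,T)
for v in range(238,248): print(v,im[v,420],np.round(onplane(K,T,420,v,0),3),np.round(P[v,420],3))
print(onplane(K,T,527,200,0))
snap('wrist','w5')
go([.45,-.26,.2],-8.4)"
```

```text
238 [12  9 17] [ 0.407 -0.171  0.   ] [ 0.407 -0.171  0.   ]
239 [23 25 24] [ 0.404 -0.171  0.   ] [ 0.404 -0.171 -0.002]
240 [11 16  6] [ 0.401 -0.17   0.   ] [ 0.401 -0.17  -0.   ]
241 [21 12 19] [ 0.398 -0.17   0.   ] [ 0.398 -0.17   0.002]
242 [10 10 13] [ 0.395 -0.17   0.   ] [ 0.395 -0.17  -0.001]
243 [13  8 12] [ 0.392 -0.17   0.   ] [ 0.392 -0.172 -0.006]
244 [146 154 160] [ 0.389 -0.17   0.   ] [ 0.383 -0.36  -0.769]
245 [169 178 188] [ 0.386 -0.17   0.   ] [ 0.378 -0.358 -0.761]
246 [168 177 189] [ 0.383 -0.17   0.   ] [ 0.373 -0.358 -0.761]
247 [167 177 187] [ 0.38 -0.17  0.  ] [ 0.368 -0.358 -0.763]
[ 0.52304647 -0.50213247  0.        ]
t 8.23 pos [ 0.6343 -0.2292  0.233 ] F [ 0.   0.5 -2.5] open 0.0151 q [-0.46  0.16  1.49  0.    1.48 -0.31]
[[0.009, 0.989, -0.148], [-0.004, -0.148, -0.989], [-1.0, 0.009, 0.003]]
SHIFT x 0.789 y -4.450 z 1.439 turn -0.018  (rows: 4.6)
```

View pics/w5.png

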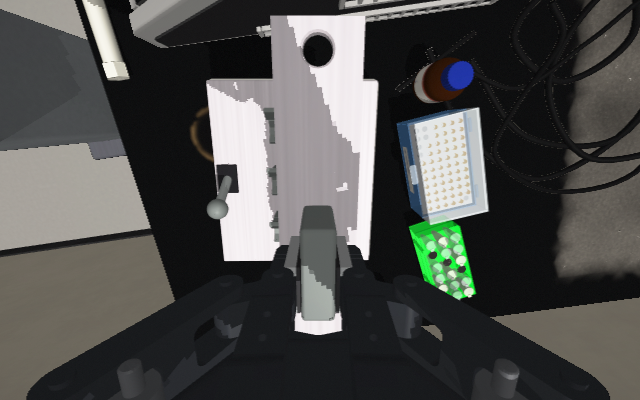

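The cover hangs level in the grip, with its hole at (318,50) clear. I'll move it to the front right.

Call:
{"method": "drive_tool", "body": {
  "commands": "1 0 -0.5 0.2 0; 1 0 -1.2 0.5 0; 1 0 -2 0.8 0; 1 0 -2.8 1.1 0; 1 0 -3.5 1.4 0; 1 0 -4.2 1.6 0; 1 0 -4.6 1.6 0; 1 0 -4.6 1.6 0"
}}

```text
t: 8.9
tool_pos: [0.4374, -0.2637, 0.225]
tool_rot: [1.319, 1.138, -1.321]
contact_force: [-0.0, -1.5, -2.8]
opening: 0.0147
```

```bash
python3 -c "
from h import *
snap('wrist','w6')
go([.447,-.265,.016],-8.4)"
```

```text
t 8.95 pos [ 0.4389 -0.2638  0.2254] F [ 0.2 -0.  -2.1] open 0.0149 q [-0.69 -0.22  1.88  0.    1.48 -0.54]
[[-0.002, 0.989, -0.149], [0.002, -0.149, -0.989], [-1.0, -0.002, -0.001]]
SHIFT x 5.235 y 0.214 z 0.006 turn -0.038  (rows: 5.0)
```

View pics/w6.png

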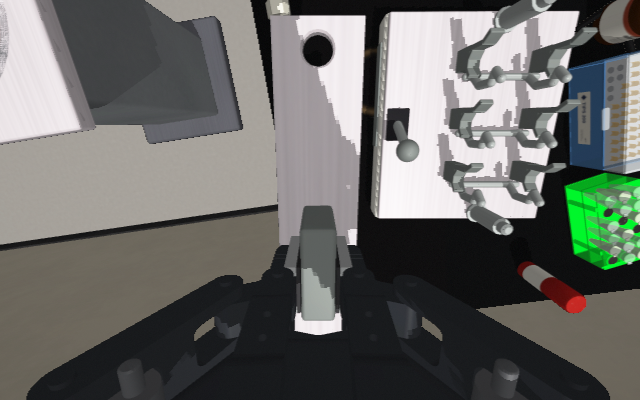

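Call:
{"method": "drive_tool", "body": {
  "commands": "1 0.8 0.2 0 0; 1 1.6 0.2 0 0; 1 2.4 0.2 0 0; 1 3.2 0.2 0 0; 1 4 0.2 0 0; 1 4.5 0.2 0 0; 1 4.8 0.2 0 0; 1 4.9 0.2 0 0"
}}

```text
t: 9.62
tool_pos: [0.4472, -0.2639, 0.0279]
tool_rot: [1.318, 1.142, -1.319]
contact_force: [0.2, 0.3, -3.1]
opening: 0.015
```

Call:
{"method": "drive_tool", "body": {
  "commands": "1 0.1 0 0 0; 1 0.2 0 0 0; 1 0.25 0 0 0; 1 0.3 0 0 0; 1 0.3 0 0 0"
}}

```text
t: 10.03
tool_pos: [0.449, -0.2659, 0.0199]
tool_rot: [1.318, 1.134, -1.317]
contact_force: [-0.5, -0.5, -1.8]
opening: 0.0153
```

Call:
{"method": "drive_tool", "body": {
  "commands": "1 0.05 0 0 0; 1 0.1 0 0 0; 1 0.12 0 0 0; 1 0.14 0 0 0; 1 0.14 0 0 0"
}}

```text
t: 10.45
tool_pos: [0.4484, -0.2654, 0.0134]
tool_rot: [1.318, 1.136, -1.318]
contact_force: [-0.6, -0.5, -3.0]
opening: 0.0149
```

Call:
{"method": "drive_tool", "body": {
  "commands": "1 0.05 0 0 0; 1 0.05 0 0 0; 0.6 0.05 0 0 0; 0.3 0.03 0 0 0; 0.1 0.03 0 0 0; 0.1 0.03 0 0 0; 0.1 0.03 0 0 0"
}}

```text
t: 11.03
tool_pos: [0.4486, -0.2656, 0.0125]
tool_rot: [1.318, 1.135, -1.318]
contact_force: [0.1, 0.0, -0.4]
opening: 0.0384
```

Call:
{"method": "drive_tool", "body": {
  "commands": "0.1 -0.5 0 0 0; 0.1 -1.3 0 0 0; 0.1 -2.1 0 0 0; 0.1 -3 0 0 0; 0.1 -4 0 0 0; 0.1 -5 0 0 0; 0.1 -5.5 0 0 0; 0.1 -5.5 0 0 0"
}}

```text
t: 11.7
tool_pos: [0.4511, -0.2675, 0.2399]
tool_rot: [1.317, 1.123, -1.313]
contact_force: [0.2, -0.7, 0.7]
opening: 0.0382
```

```bash
python3 -c "
from h import *
snap('wrist','w7');snap('top','top1')
im,d,K,T=load('top1'); cv2.imwrite('pics/top1z.png',cv2.resize(im[110:260,200:540],None,fx=2.35,fy=2.35,interpolation=cv2.INTER_CUBIC))
state()"
```

```text
t 11.8 pos [ 0.4489 -0.2658  0.2334] F [ 0.1  0.2 -0.8] open 0.0385 q [-0.68 -0.2   1.85  0.    1.49 -0.53]
[[0.002, 0.989, -0.148], [-0.001, -0.148, -0.989], [-1.0, 0.002, 0.001]]
```

View pics/w7.png

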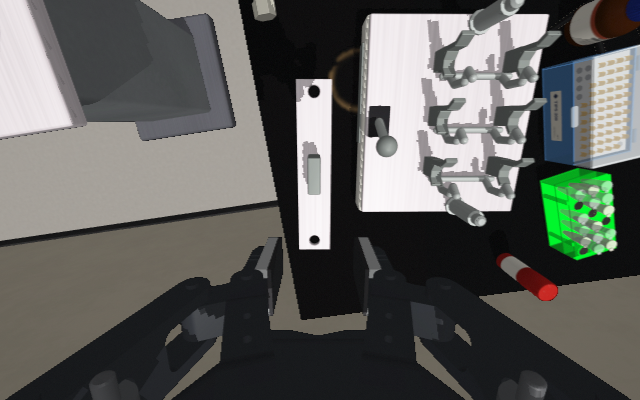

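View pics/top1z.png

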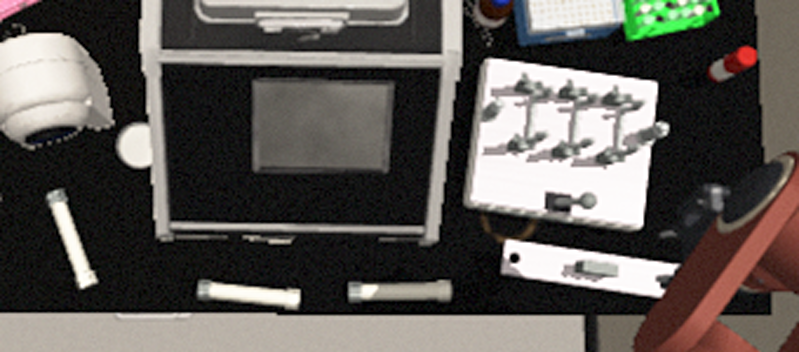

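Cover lies flat in front of the mixer. Next is the nearest tube (t3).

```bash
python3 -c "
from h import *
go([.422,-.06,.2],0)"
```

```text
t 11.8 pos [ 0.4489 -0.2658  0.2334] F [ 0.1  0.2 -0.8] open 0.0385 q [-0.68 -0.2   1.85  0.    1.49 -0.53]
[[0.002, 0.989, -0.148], [-0.001, -0.148, -0.989], [-1.0, 0.002, 0.001]]
SHIFT x 0.827 y -1.427 z -4.991 turn -1.700  (rows: 5.1)
```

Call:
{"method": "drive_tool", "body": {
  "commands": "0 0 -0.2 -0.8 -0.5; 0 0 -0.5 -1.6 -1; 0 0.2 -0.7 -2.5 -1.7; 0 0.5 -0.9 -3.3 -1.7; 0 0.8 -1.2 -4.2 -1.7; 0 0.8 -1.4 -5 -1.7; 0 0.8 -1.4 -5 -1.7; 0 0.8 -1.4 -5 -1.7"
}}

```text
t: 12.47
tool_pos: [0.4213, -0.0577, 0.1978]
tool_rot: [1.206, 1.214, -1.209]
contact_force: [0.2, -0.3, 0.8]
opening: 0.0427
```

```bash
cat >> h.py <<'E'
def tube(fn,zc=.011,thr=110,sel=None):
    """bench tube in a wrist/top picture: bright blob -> world centre/axis"""
    im,d,K,T=load(fn); P=cloud(d,K,T)
    m=((im.min(2)>thr)&(P[...,2]>.003)&(P[...,2]<.04)&(d>0)&(P[...,0]>.39)).astype(np.uint8)
    m=cv2.morphologyEx(m,cv2.MORPH_CLOSE,np.ones((7,7)))
    n,l,s,ce=cv2.connectedComponentsWithStats(m)
    for k in range(1,n):
        if s[k,4]<120: continue
        ys,xs=np.where(l==k); r=cv2.minAreaRect(np.c_[xs,ys].astype(np.float32)); b=cv2.boxPoints(r)
        W=np.array([onplane(K,T,*q,zc+.004)[:2] for q in b]); c=onplane(K,T,*r[0],zc+.004)
        e=[np.linalg.norm(W[1]-W[0]),np.linalg.norm(W[2]-W[1])]; a=(W[1]-W[0]) if e[0]>e[1] else W[2]-W[1]
        print(np.round(r[0],1),'c',np.round(c,4),'size',np.round(e,4),'ang',np.round(np.degrees(np.arctan2(a[1],a[0]))%180,1),s[k,:4])
E
python3 -c "
from h import *
snap('wrist','w8'); state(); tube('w8',thr=80)"
```

```text
t 12.52 pos [ 0.4218 -0.0588  0.1985] F [-0.1 -0.3  0.7] open 0.0426 q [-0.31 -0.43  2.09 -0.    1.49 -0.31]
[[-0.003, 1.0, 0.002], [0.001, 0.002, -1.0], [-1.0, -0.003, -0.001]]
[308.5   9. ] c [0.4117 0.1177 0.015 ] size [0.0248 0.0157] ang 0.2 [296   0  26  19]
[317.5 142. ] c [ 0.4213 -0.0129  0.015 ] size [0.0224 0.1307] ang 90.8 [307  83  22 119]
[483.4 233.2] c [ 0.6255 -0.1217  0.015 ] size [0.2072 0.0743] ang 9.0 [399 216 177  57]
[615.1 246. ] c [ 0.7916 -0.1377  0.015 ] size [0.0487 0.0451] ang 70.7 [596 232  44  39]
[343.9 294. ] c [ 0.4569 -0.2082  0.015 ] size [0.13   0.0416] ang 81.6 [320 249  42  86]
[568.5 322.5] c [ 0.7611 -0.2501  0.015 ] size [0.0577 0.022 ] ang 93.2 [558 304  23  39]
```

View pics/w8.png

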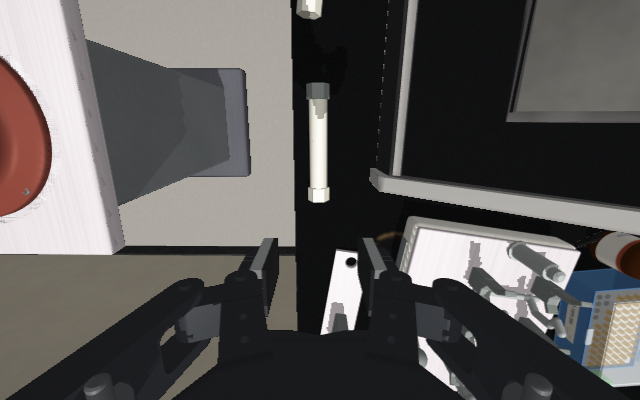

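The blob at (317.5,142) measures 131 x 22 mm, as it should: the tube middle is near (0.421,-0.014), axis along world y.

```bash
python3 -c "
from h import *
go([.4213,-.0145,.02],0.8)"
```

```text
t 12.52 pos [ 0.4218 -0.0588  0.1985] F [-0.1 -0.3  0.7] open 0.0426 q [-0.31 -0.43  2.09 -0.    1.49 -0.31]
[[-0.003, 1.0, 0.002], [0.001, 0.002, -1.0], [-1.0, -0.003, -0.001]]
SHIFT x 4.463 y 0.003 z -1.106 turn -0.142  (rows: 4.4)
```

Call:
{"method": "drive_tool", "body": {
  "commands": "0 0 0 -0.6 -0.1; 0 0.8 0 -1.1 -0.1; 0 1.6 0 -1.1 -0.1; 0 2.4 0 -1.1 -0.1; 0 3.2 0 -1.1 -0.1; 0 4 0 -1.1 -0.1; 0 4.4 0 -1.1 -0.1; 0 4.4 0 -1.1 -0.1"
}}

```text
t: 13.18
tool_pos: [0.4184, -0.0157, 0.0193]
tool_rot: [1.201, 1.222, -1.211]
contact_force: [0.1, 0.3, -0.3]
opening: 0.0427
```

Call:
{"method": "drive_tool", "body": {
  "commands": "0 0.1 0 0 0; 0 0.2 0 0 0; 0 0.2 0 0 0"
}}

```text
t: 13.43
tool_pos: [0.4236, -0.0161, 0.0172]
tool_rot: [1.204, 1.212, -1.202]
contact_force: [0.2, -0.7, 0.5]
opening: 0.0422
```

```bash
python3 -c "
from h import *
go([.4213,-.0145,.004],0.8)"
```

```text
t 13.43 pos [ 0.4236 -0.0161  0.0172] F [ 0.2 -0.7  0.5] open 0.0422 q [-0.21 -0.2   2.24 -0.    1.1  -0.22]
[[0.002, 1.0, 0.008], [-0.0, 0.008, -1.0], [-1.0, 0.002, 0.0]]
SHIFT x 0.330 y -0.057 z -0.039 turn -0.068  (rows: 0.3)
```

Call:
{"method": "drive_tool", "body": {
  "commands": "0 0.1 -0.03 -0.03 0; 0 0.2 -0.03 -0.03 0; 0 0.2 -0.03 -0.03 0; 0 0.2 -0.03 -0.03 0; 0 0.2 -0.03 -0.03 0"
}}

```text
t: 13.85
tool_pos: [0.4216, -0.0142, 0.0087]
tool_rot: [1.203, 1.213, -1.202]
contact_force: [-0.1, 0.4, 0.1]
opening: 0.043
```

Call:
{"method": "drive_tool", "body": {
  "commands": "0 0.1 0 0 0; 0 0.1 0 0 0; 0.2 0.1 0 0 0; 0.4 0.1 0 0 0; 1 0.1 0 0 0; 1 0.1 0 0 0; 1 0.1 0 0 0; 1 0.1 0 0 0",
  "newtons": 60
}}

```text
t: 14.52
tool_pos: [0.4217, -0.0143, 0.0047]
tool_rot: [1.203, 1.213, -1.202]
contact_force: [-0.7, 0.2, 2.4]
opening: 0.0174
```

```bash
python3 -c "
from h import *
state()"
```

```text
t 14.52 pos [ 0.4217 -0.0143  0.0047] F [-0.7  0.2  2.4] open 0.0174 q [-0.21 -0.18  2.24  0.    1.08 -0.22]
[[0.0, 1.0, 0.009], [-0.0, 0.009, -1.0], [-1.0, 0.0, 0.0]]
```

Call:
{"method": "drive_tool", "body": {
  "commands": "1 -0.2 0 0 0; 1 -0.6 0 0 0; 1 -1.2 0 0 0; 1 -2 0 0 0; 1 -3 0 0 -1; 1 -4 0 0 -2.4; 1 -5 0 0 -3.8; 1 -5.5 0 0 -5.2"
}}

```text
t: 15.18
tool_pos: [0.423, -0.0145, 0.2307]
tool_rot: [0.859, 1.387, -0.854]
contact_force: [0.3, -0.1, -1.4]
opening: 0.0176
```

```bash
python3 -c "
from h import *
snap('wrist','w9')
go(mx(0,-.056,.24),81.7)"
```

```text
t 15.23 pos [ 0.4246 -0.0149  0.2337] F [1.  0.  2.4] open 0.0178 q [-0.21 -0.47  2.06 -0.    1.54 -0.68]
[[0.013, 0.89, 0.455], [-0.003, 0.455, -0.89], [-1.0, 0.01, 0.008]]
SHIFT x -0.075 y 1.375 z 8.287 turn -10.921  (rows: 8.1)
```

View pics/w9.png

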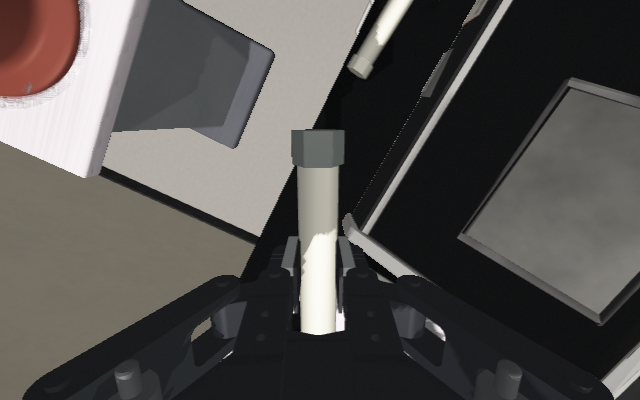

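Tube is firmly held, cap towards (318,130). I'll measure how it sits in the tool frame.

```bash
cat >> h.py <<'E'
def held(fn,tp,M,uend,vend,vbody=200):
    im,d,K,T=load(fn); P=cloud(d,K,T)
    for v in (int(vend)+15,vbody,vbody+25):
        print('v',v,'tool frame',np.round(M.T@(P[v,int(uend)]-tp)*1000,1))
    # plane at cap-top height through cap end edge
    p=P[int(vend)+15,int(uend)]; e=onplane(K,T,uend,vend,p[2]); print('cap end tool z mm',np.round(M.T@(e-tp)*1000,1))
E
python3 -c "
from h import *
o=ctrl.get_obs(); M=R.from_rotvec(o['tool_rot']).as_matrix()
held('w9',o['tool_pos'],M,318,129.5)"
```

```text
v 144 tool frame [-14.3  -0.6 -58.4]
v 200 tool frame [-13.4  -0.6 -32.8]
v 225 tool frame [-14.1  -0.7 -20.7]
cap end tool z mm [-14.4  -0.6 -64.5]
```

```bash
echo "MO=np.array([.6325,-.2287]); MY=-8.4" >> h.py; python3 -c "
from h import *
go(mx(0,-.056,.24),81.6)"
```

```text
t 15.23 pos [ 0.4246 -0.0149  0.2337] F [1.  0.  2.4] open 0.0178 q [-0.21 -0.47  2.06 -0.    1.54 -0.68]
[[0.013, 0.89, 0.455], [-0.003, 0.455, -0.89], [-1.0, 0.01, 0.008]]
SHIFT x -0.075 y 1.382 z 8.268 turn -10.901  (rows: 8.1)
```

Call:
{"method": "drive_tool", "body": {
  "commands": "1 0 0 0 -1.4; 1 0 0.1 0.6 -2.8; 1 0 0.2 1.4 -4.2; 1 0 0.4 2.2 -5.6; 1 0 0.5 3 -7; 1 0 0.7 4 -8.4; 1 0 0.8 5 -9.8; 1 0 0.9 5.5 -10.9"
}}

```text
t: 15.9
tool_pos: [0.5528, -0.1983, 0.2238]
tool_rot: [0.12, 1.568, -0.122]
contact_force: [-0.7, 0.4, -0.9]
opening: 0.0176
```

```bash
python3 -c "
from h import *
go(mx(0,-.056,.22),81.6)"
```

```text
t 15.9 pos [ 0.5528 -0.1983  0.2238] F [-0.7  0.4 -0.9] open 0.0176 q [-0.47 -0.03  1.71 -0.    1.46 -1.89]
[[-0.001, 0.154, 0.988], [-0.001, 0.988, -0.154], [-1.0, -0.001, -0.0]]
SHIFT x 0.095 y -1.845 z 2.095 turn -0.086  (rows: 2.7)
```

Call:
{"method": "drive_tool", "body": {
  "commands": "1 0.1 -0.5 0.6 -0.1; 1 0.1 -1.1 1.3 -0.1; 1 0.1 -1.7 1.9 -0.1; 1 0.1 -1.84 2.05 -0.1; 1 0.1 -1.84 2.05 -0.1; 1 0.1 -1.84 2.05 -0.1"
}}

```text
t: 16.4
tool_pos: [0.6208, -0.2801, 0.2197]
tool_rot: [0.118, 1.569, -0.116]
contact_force: [0.2, 0.2, -1.0]
opening: 0.0177
```

```bash
python3 -c "
from h import *
go(mx(0,-.056,.13),81.6)
snap('wrist','w10')"
```

```text
t 16.4 pos [ 0.6208 -0.2801  0.2197] F [ 0.2  0.2 -1. ] open 0.0177 q [-0.53  0.19  1.48  0.    1.47 -1.96]
[[-0.002, 0.148, 0.989], [0.001, 0.989, -0.148], [-1.0, 0.001, -0.002]]
SHIFT x 2.242 y -0.088 z 0.106 turn -0.026  (rows: 2.2)
```

View pics/w10.png

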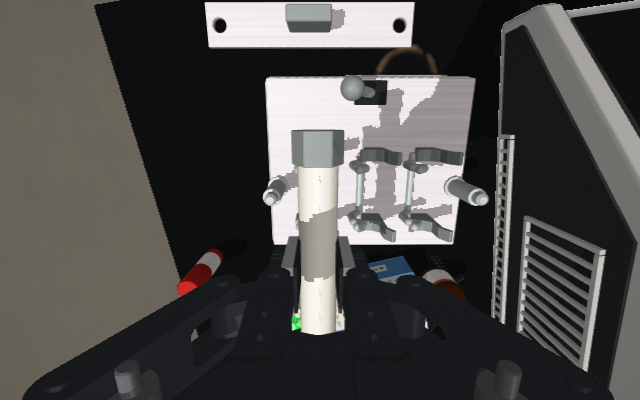

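Stud tips now show at about (268,199) and (483,199), which lets me check the mixer pose once more.

```bash
python3 -c "
from h import *
im,d,K,T=load('w10')
cv2.imwrite('pics/w10z.png',cv2.resize(im[120:250,250:500],None,fx=3.2,fy=3.2,interpolation=cv2.INTER_CUBIC))
a=onplane(K,T,481.5,199,.106);b=onplane(K,T,270,199.5,.106);print(a,b,np.linalg.norm(a-b),(a+b)/2,np.degrees(np.arctan2(*(a-b)[[1,0]]))-90)
go(mx(0,-.056,.13),81.6)
"
```

```text
[ 0.64555604 -0.12974407  0.106     ] [ 0.61690934 -0.32596346  0.106     ] 0.19829947212767782 [ 0.63123269 -0.22785377  0.106     ] -8.306115066723095
t 16.45 pos [ 0.6207 -0.2796  0.2201] F [ 0.5  0.3 -1.5] open 0.0175 q [-0.53  0.19  1.48  0.    1.47 -1.96]
[[-0.001, 0.148, 0.989], [0.001, 0.989, -0.148], [-1.0, 0.001, -0.001]]
SHIFT x 2.251 y -0.100 z 0.110 turn -0.018  (rows: 2.2)
```

View pics/w10z.png

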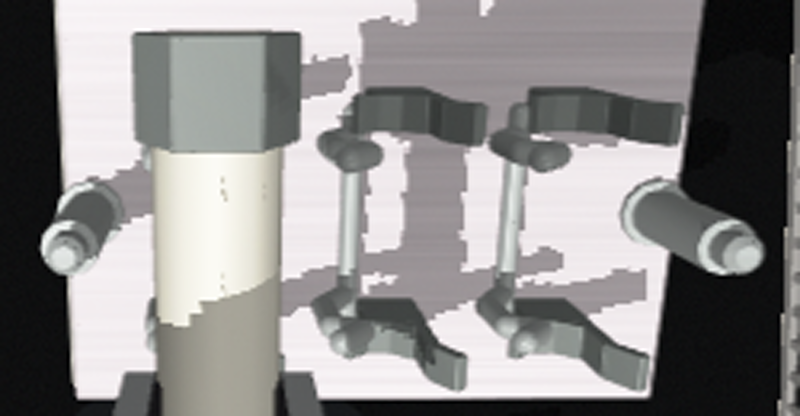

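Call:
{"method": "drive_tool", "body": {
  "commands": "1 0.7 -0.1 0.1 0; 1 1.4 -0.1 0.1 0; 1 2.1 -0.1 0.1 0; 1 2.2 -0.1 0.1 0; 1 2.2 -0.1 0.1 0; 1 2.2 -0.1 0.1 0",
  "newtons": 80
}}

```text
t: 16.95
tool_pos: [0.6249, -0.2845, 0.134]
tool_rot: [0.115, 1.566, -0.116]
contact_force: [-0.0, -0.0, -0.4]
opening: 0.0171
```

```bash
python3 -c "
from h import *
MO[:]=[.6323,-.2284]
go(mx(0,-.056,.105),81.6)"
```

```text
t 16.95 pos [ 0.6249 -0.2845  0.134 ] F [-0.  -0.  -0.4] open 0.0171 q [-0.54  0.27  1.54  0.    1.33 -1.96]
[[0.001, 0.147, 0.989], [-0.001, 0.989, -0.147], [-1.0, -0.0, 0.001]]
SHIFT x 0.725 y 0.016 z -0.024 turn -0.011  (rows: 0.7)
```

Within 1 mm laterally. Descending in small steps, watching force.

Call:
{"method": "drive_tool", "body": {
  "commands": "1 0.3 0.01 -0.02 0; 1 0.6 0.01 -0.02 0; 1 0.8 0.01 -0.02 0; 1 0.8 0.01 -0.02 0; 1 0.8 0.01 -0.02 0"
}}

```text
t: 17.37
tool_pos: [0.6235, -0.2841, 0.0994]
tool_rot: [0.117, 1.569, -0.116]
contact_force: [0.9, -0.9, -1.2]
opening: 0.017
```

Call:
{"method": "drive_tool", "body": {
  "commands": "1 0.1 0 0 0; 1 0.2 0 0 0; 1 0.3 0 0 0; 1 0.3 0 0 0; 1 0.3 0 0 0"
}}

```text
t: 17.78
tool_pos: [0.6244, -0.2836, 0.0885]
tool_rot: [0.118, 1.567, -0.115]
contact_force: [1.6, 6.0, 0.1]
opening: 0.0169
```

Call:
{"method": "drive_tool", "body": {
  "commands": "1 0.1 0 0 0; 1 0.2 0 0 0; 1 0.2 0 0 0; 1 0.2 0 0 0"
}}

```text
t: 18.12
tool_pos: [0.6228, -0.2833, 0.0782]
tool_rot: [0.118, 1.571, -0.114]
contact_force: [0.9, 4.6, -7.4]
opening: 0.0169
```

Call:
{"method": "drive_tool", "body": {
  "commands": "1 0.05 0 0 0; 1 0.1 0 0 0; 1 0.15 0 0 0; 1 0.15 0 0 0; 1 0.15 0 0 0"
}}

```text
t: 18.53
tool_pos: [0.6236, -0.284, 0.0765]
tool_rot: [0.117, 1.57, -0.115]
contact_force: [-5.2, 9.9, 5.5]
opening: 0.0172
```

```bash
python3 -c "
from h import *
go(mx(0,-.056,.0747),81.6)"
```

```text
t 18.53 pos [ 0.6236 -0.284   0.0765] F [-5.2  9.9  5.5] open 0.0172 q [-0.54  0.32  1.58  0.    1.25 -1.96]
[[-0.002, 0.148, 0.989], [0.002, 0.989, -0.148], [-1.0, 0.001, -0.002]]
SHIFT x 0.045 y -0.001 z 0.018 turn -0.017  (rows: 0.0)
```

Call:
{"method": "drive_tool", "body": {
  "commands": "1 0.1 0 0 0; 1 0.1 0 0 0; 1 0.1 0 0 0"
}}

```text
t: 18.78
tool_pos: [0.624, -0.2837, 0.076]
tool_rot: [0.118, 1.57, -0.115]
contact_force: [-12.6, 13.3, 20.7]
opening: 0.0166
```

Call:
{"method": "drive_tool", "body": {
  "commands": "0.8 0 0 0 0; 0.6 0 0 0 0; 0.4 0 0 0 0; 0.35 0 0 0 0; 0.35 0 0 0 0; 0.35 0 0 0 0"
}}

```text
t: 19.28
tool_pos: [0.6246, -0.2858, 0.0715]
tool_rot: [0.115, 1.566, -0.118]
contact_force: [1.2, 0.3, 0.8]
opening: 0.0277
```

Call:
{"method": "drive_tool", "body": {
  "commands": "0.35 -0.4 0 0 0; 0.35 -1 0 0 0; 0.35 -1.8 0 0 0; 0.35 -2.6 0 0 0; 0.35 -3.4 0 -0.5 0; 0.35 -3.8 0 -1.3 0; 0.35 -3.8 0 -2 0; 0.35 -3.8 0 -2 0"
}}

```text
t: 19.95
tool_pos: [0.5421, -0.2733, 0.2252]
tool_rot: [0.116, 1.567, -0.12]
contact_force: [1.3, 0.2, -0.6]
opening: 0.0278
```

```bash
python3 -c "
from h import *
snap('wrist','w11');state()"
```

```text
t 20.0 pos [ 0.5435 -0.2733  0.2242] F [ 0.1 -0.5 -0.5] open 0.0274 q [-0.59  0.02  1.66 -0.    1.46 -2.01]
[[0.001, 0.149, 0.989], [-0.002, 0.989, -0.149], [-1.0, -0.002, 0.002]]
```

View pics/w11.png

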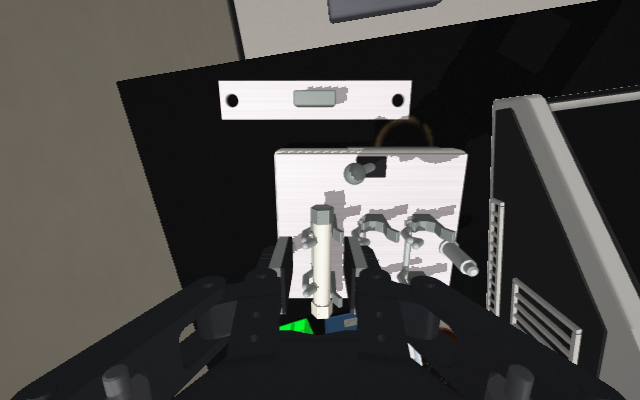

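```bash
python3 -c "
from h import *
im,d,K,T=load('w11')
cv2.imwrite('pics/w11z.png',cv2.resize(im[195:325,260:480],None,fx=3.6,fy=3.6,interpolation=cv2.INTER_CUBIC))
P=cloud(d,K,T)
for uv in [(321,213),(322,240),(322,260),(322,285),(321,308)]: print(uv,np.round(P[uv[1],uv[0]],4))
a=onplane(K,T,321.5,206,.092); b=onplane(K,T,321,317.5,.092); print(a,b,(a+b)/2,np.linalg.norm(a-b),np.degrees(np.arctan2(*(b-a)[[1,0]])),mx(0,-.056,.081))
"
```

```text
(321, 213) [ 0.5651 -0.275   0.0917]
(322, 240) [ 0.5949 -0.2783  0.0916]
(322, 260) [ 0.6182 -0.2817  0.0909]
(322, 285) [ 0.6476 -0.2859  0.0923]
(321, 308) [ 0.6757 -0.2912  0.0936]
[ 0.557687   -0.27339258  0.092     ] [ 0.68931047 -0.29314368  0.092     ] [ 0.62349873 -0.28326813  0.092     ] 0.13309712158119663 -8.533992123617564 [ 0.62431935 -0.28409925  0.081     ]
```

View pics/w11z.png

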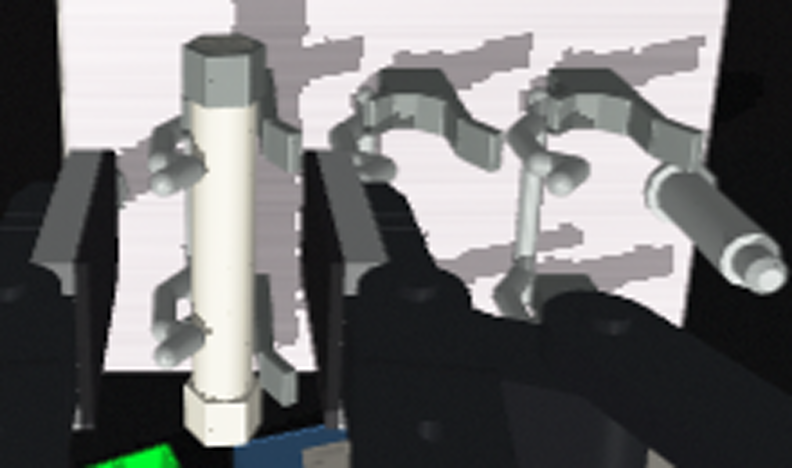

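Tube 1 is seated: axis top is about 0.0915 m, it is centred within 1 mm, and the wires lie over it. Next is t2.

```bash
python3 -c "
from h import *
go([.42,.135,.2],-6)"
```

```text
t 20.0 pos [ 0.5435 -0.2733  0.2242] F [ 0.1 -0.5 -0.5] open 0.0274 q [-0.59  0.02  1.66 -0.    1.46 -2.01]
[[0.001, 0.149, 0.989], [-0.002, 0.989, -0.149], [-1.0, -0.002, 0.002]]
SHIFT x 0.579 y 9.635 z -4.577 turn 17.483  (rows: 12.2)
```

Call:
{"method": "drive_tool", "body": {
  "commands": "0 0 0.6 -0.6 1.4; 0 0 1.2 -1.2 2.8; 0 0 1.8 -1.8 4.2; 0 0 2.5 -2.3 5.6; 0 0 3.2 -2.8 7; 0 0 3.9 -3.2 8.4; 0 0 4.6 -3.5 9.8; 0 0 5.3 -3.8 10.5"
}}

```text
t: 20.67
tool_pos: [0.4258, -0.0398, 0.223]
tool_rot: [0.833, 1.404, -0.833]
contact_force: [0.6, -0.0, -0.1]
opening: 0.0428
```

```bash
python3 -c "
from h import *
go([.42,.135,.2],-6)"
```

```text
t 20.67 pos [ 0.4258 -0.0398  0.223 ] F [ 0.6 -0.  -0.1] open 0.0428 q [-0.27 -0.45  2.06 -0.    1.53 -0.77]
[[0.001, 0.877, 0.48], [-0.001, 0.48, -0.877], [-1.0, 0.0, 0.001]]
SHIFT x 0.571 y 1.968 z -3.905 turn 6.933  (rows: 4.8)
```

Call:
{"method": "drive_tool", "body": {
  "commands": "0 0 0.4 -0.8 1.4; 0 0 0.8 -1.5 2.8; 0 0 1.2 -2.3 4.2; 0 0.2 1.5 -3 5.6; 0 0.5 1.9 -3.8 6.8; 0 0.5 1.9 -3.8 6.8; 0 0.5 1.9 -3.8 6.8"
}}

```text
t: 21.25
tool_pos: [0.4183, 0.131, 0.2017]
tool_rot: [1.27, 1.169, -1.272]
contact_force: [0.0, 0.6, -0.0]
opening: 0.0428
```

```bash
python3 -c "
from h import *
snap('wrist','w12'); state(); tube('w12',thr=80)"
```

```text
t 21.3 pos [0.4188 0.1298 0.2024] F [-0.2 -0.8  0.5] open 0.0428 q [ 0.13 -0.4   2.06 -0.    1.48  0.21]
[[-0.001, 0.997, -0.083], [-0.001, -0.083, -0.997], [-1.0, -0.001, 0.001]]
[376.9  99. ] c [0.4914 0.2159 0.015 ] size [0.0092 0.179 ] ang 89.2 [372  13  11 173]
[313.  136.5] c [0.4182 0.1817 0.015 ] size [0.1322 0.0227] ang 83.9 [302  77  23 120]
```

View pics/w12.png

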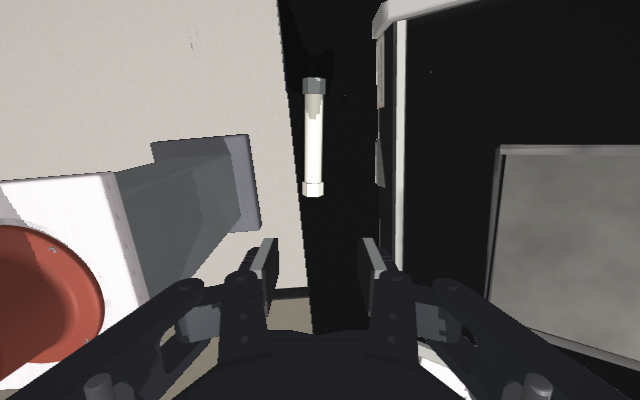

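The blob at (313,136.5) is 132 x 23 mm, so t2's middle is near (0.418,0.180), angle 84°.

```bash
python3 -c "
from h import *
go([.4181,.1803,.006],-6.1)"
```

```text
t 21.3 pos [0.4188 0.1298 0.2024] F [-0.2 -0.8  0.5] open 0.0428 q [ 0.13 -0.4   2.06 -0.    1.48  0.21]
[[-0.001, 0.997, -0.083], [-0.001, -0.083, -0.997], [-1.0, -0.001, 0.001]]
SHIFT x 4.908 y -0.120 z -1.260 turn 0.265  (rows: 4.9)
```

Call:
{"method": "drive_tool", "body": {
  "commands": "0 0 -0.1 -0.6 0.2; 0 0.8 -0.1 -1.2 0.2; 0 1.6 -0.1 -1.2 0.2; 0 2.4 -0.1 -1.2 0.2; 0 3.2 -0.1 -1.2 0.2; 0 4 -0.1 -1.2 0.2; 0 4.5 -0.1 -1.2 0.2; 0 4.5 -0.1 -1.2 0.2"
}}

```text
t: 21.97
tool_pos: [0.4159, 0.1752, 0.0181]
tool_rot: [1.28, 1.162, -1.294]
contact_force: [0.1, 0.1, -0.3]
opening: 0.0427
```

Call:
{"method": "drive_tool", "body": {
  "commands": "0 0 0 0 0; 0 0 0 0 0; 0 0.1 0 0 0; 0 0.1 0 0 0"
}}

```text
t: 22.3
tool_pos: [0.4203, 0.1774, 0.02]
tool_rot: [1.288, 1.156, -1.283]
contact_force: [0.6, -0.7, -0.0]
opening: 0.0425
```

```bash
python3 -c "
from h import *
go([.4181,.1803,.005],-6.1)"
```

```text
t 22.3 pos [0.4203 0.1774 0.02  ] F [ 0.6 -0.7 -0. ] open 0.0425 q [ 0.24 -0.12  2.16 -0.    1.1   0.34]
[[0.003, 0.995, -0.105], [0.001, -0.105, -0.995], [-1.0, 0.003, -0.001]]
SHIFT x 0.375 y -0.063 z -0.066 turn 0.020  (rows: 0.4)
```

Call:
{"method": "drive_tool", "body": {
  "commands": "0 0.1 -0.05 -0.07 0; 0 0.2 -0.05 -0.07 0; 0 0.3 -0.05 -0.07 0; 0 0.36 -0.05 -0.07 0; 0 0.36 -0.05 -0.07 0; 0 0.36 -0.05 -0.07 0"
}}

```text
t: 22.8
tool_pos: [0.4168, 0.1803, 0.0037]
tool_rot: [1.285, 1.158, -1.286]
contact_force: [-0.0, -0.0, 0.2]
opening: 0.0425
```

Call:
{"method": "drive_tool", "body": {
  "commands": "0.2 0 0 0 0; 0.4 0 0 0 0; 1 0 0 0 0; 1 0 0 0 0; 1 0 0 0 0; 1 0 0 0 0",
  "newtons": 80
}}

```text
t: 23.3
tool_pos: [0.4175, 0.1804, 0.0046]
tool_rot: [1.286, 1.157, -1.285]
contact_force: [-0.9, -0.3, 4.4]
opening: 0.0167
```

```bash
python3 -c "
from h import *
go([.4181,.1803,.005],-6.1)"
```

```text
t 23.3 pos [0.4175 0.1804 0.0046] F [-0.9 -0.3  4.4] open 0.0167 q [ 0.24 -0.09  2.17 -0.    1.07  0.35]
[[0.001, 0.995, -0.104], [0.0, -0.104, -0.995], [-1.0, 0.001, -0.0]]
SHIFT x -0.011 y 0.014 z 0.001 turn 0.021  (rows: 0.0)
```

Call:
{"method": "drive_tool", "body": {
  "commands": "1 -0.2 0 0 0; 1 -0.6 0 0 0; 1 -1.2 0 0 0; 1 -2 0 0 0; 1 -3 0 0 -1; 1 -4 0 0 -2.4; 1 -5 0 0 -3.8; 1 -6 0 0 -5.2"
}}

```text
t: 23.97
tool_pos: [0.4163, 0.1801, 0.2459]
tool_rot: [0.944, 1.357, -0.944]
contact_force: [2.0, 0.5, -0.6]
opening: 0.0171
```

```bash
python3 -c "
from h import *
snap('wrist','w13')
o=ctrl.get_obs(); M=R.from_rotvec(o['tool_rot']).as_matrix()
im,d,K,T=load('w13'); c=im[100:200,318].astype(int).sum(1); print(np.round(c).tolist())
held('w13',o['tool_pos'],M,318,129.5)
go(mx(0,0,.25),81.6)"
```

```text
[511, 512, 513, 515, 517, 517, 516, 513, 510, 508, 506, 505, 509, 510, 510, 511, 511, 259, 254, 36, 40, 37, 27, 32, 32, 34, 33, 36, 27, 32, 184, 226, 297, 314, 314, 313, 314, 314, 313, 312, 312, 310, 312, 312, 311, 311, 311, 312, 309, 308, 306, 307, 306, 307, 306, 307, 307, 306, 308, 306, 309, 305, 305, 304, 301, 303, 303, 305, 296, 514, 514, 514, 514, 515, 514, 516, 510, 513, 513, 515, 514, 513, 513, 512, 512, 513, 513, 513, 512, 513, 513, 513, 513, 512, 512, 512, 515, 512, 512, 510]
v 144 tool frame [ -8.3  -3.3 -58. ]
v 200 tool frame [ -6.6  -3.4 -32.4]
v 225 tool frame [ -6.6  -3.4 -20.1]
cap end tool z mm [ -8.3  -3.3 -64.1]
t 24.02 pos [0.4204 0.1812 0.256 ] F [2.8 0.6 5.6] open 0.0169 q [ 0.24 -0.39  1.96  0.    1.55 -0.12]
[[0.015, 0.936, 0.352], [0.004, 0.352, -0.936], [-1.0, 0.015, 0.002]]
SHIFT x 0.190 y 1.357 z 11.458 turn -12.201  (rows: 11.1)
```

View pics/w13.png

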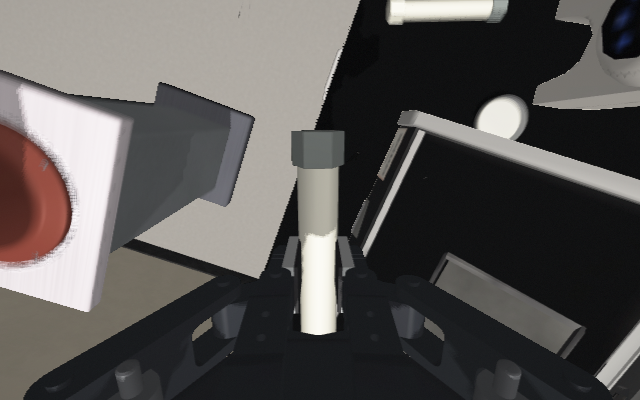

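The tube sits in the grip exactly as the first one did (cap edge at row 130). Moving to clip_1.

Call:
{"method": "drive_tool", "body": {
  "commands": "1 0 0 0.4 -1.4; 1 0 0 1 -2.8; 1 0 0.1 1.8 -4.2; 1 0 0.2 2.6 -5.6; 1 0 0.3 3.4 -7; 1 0 0.4 4.3 -8.4; 1 0 0.5 5.2 -9.8; 1 0 0.6 6 -11.2"
}}

```text
t: 24.68
tool_pos: [0.522, -0.0389, 0.2437]
tool_rot: [0.195, 1.562, -0.195]
contact_force: [0.4, 0.3, -0.4]
opening: 0.0169
```

```bash
echo "MO[:]=[.6323,-.2284]">>h.py; python3 -c "
from h import *
go(mx(0,0,.25),81.6)"
```

```text
t 24.68 pos [ 0.522  -0.0389  0.2437] F [ 0.4  0.3 -0.4] open 0.0169 q [-0.22 -0.2   1.83 -0.    1.51 -1.54]
[[-0.0, 0.246, 0.969], [-0.0, 0.969, -0.246], [-1.0, -0.0, -0.0]]
SHIFT x -0.157 y -3.915 z 3.837 turn -1.163  (rows: 5.3)
```

Call:
{"method": "drive_tool", "body": {
  "commands": "1 0 -0.8 0.8 -0.5; 1 0 -1.6 1.6 -1.1; 1 0 -2.4 2.4 -1.1; 1 0 -3.2 3.1 -1.1; 1 0 -3.8 3.6 -1.1; 1 0 -3.8 3.6 -1.1; 1 0 -3.8 3.6 -1.1; 1 0 -3.8 3.6 -1.1"
}}

```text
t: 25.35
tool_pos: [0.6227, -0.2199, 0.2433]
tool_rot: [0.125, 1.569, -0.123]
contact_force: [-0.6, 0.7, -0.2]
opening: 0.0173
```

```bash
python3 -c "
from h import *
go(mx(0,0,.13),81.6)"
```

```text
t 25.35 pos [ 0.6227 -0.2199  0.2433] F [-0.6  0.7 -0.2] open 0.0173 q [-0.45  0.13  1.51  0.    1.5  -1.87]
[[-0.001, 0.157, 0.988], [0.001, 0.988, -0.157], [-1.0, 0.001, -0.002]]
SHIFT x 2.831 y -0.174 z 0.274 turn -0.127  (rows: 2.7)
```

Call:
{"method": "drive_tool", "body": {
  "commands": "1 0 -0.17 0.27 -0.13; 1 0.7 -0.17 0.27 -0.13; 1 1.4 -0.17 0.27 -0.13; 1 2.1 -0.17 0.27 -0.13; 1 2.8 -0.17 0.27 -0.13; 1 2.8 -0.17 0.27 -0.13; 1 2.8 -0.17 0.27 -0.13; 1 2.8 -0.17 0.27 -0.13"
}}

```text
t: 26.02
tool_pos: [0.6335, -0.2281, 0.1344]
tool_rot: [0.113, 1.565, -0.114]
contact_force: [-0.5, -0.6, -0.3]
opening: 0.0168
```

```bash
python3 -c "
from h import *
snap('wrist','w14')
go(mx(0,0,.105),81.6)"
```

```text
t 26.07 pos [ 0.6342 -0.2286  0.1354] F [0.  0.1 0.2] open 0.017 q [-0.46  0.23  1.58  0.    1.33 -1.88]
[[0.004, 0.144, 0.99], [-0.002, 0.99, -0.144], [-1.0, -0.001, 0.004]]
SHIFT x 0.760 y -0.001 z -0.050 turn 0.020  (rows: 0.7)
```

View pics/w14.png

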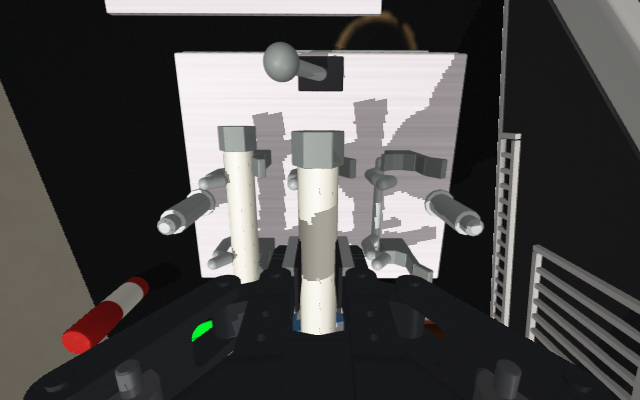

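Aligned with clip_1, parallel to the first tube. Pressing down in the same steps.

Call:
{"method": "drive_tool", "body": {
  "commands": "1 0.3 0 -0.04 0; 1 0.6 0 -0.04 0; 1 0.8 0 -0.04 0; 1 0.8 0 -0.04 0; 1 0.8 0 -0.04 0"
}}

```text
t: 26.48
tool_pos: [0.6305, -0.2279, 0.0987]
tool_rot: [0.115, 1.57, -0.114]
contact_force: [0.5, 0.9, -0.4]
opening: 0.0169
```

Call:
{"method": "drive_tool", "body": {
  "commands": "1 0.1 0 0 0; 1 0.2 0 0 0; 1 0.3 0 0 0; 1 0.3 0 0 0; 1 0.3 0 0 0"
}}

```text
t: 26.9
tool_pos: [0.6311, -0.2274, 0.0876]
tool_rot: [0.116, 1.568, -0.113]
contact_force: [1.0, 4.1, 0.2]
opening: 0.0173
```

Call:
{"method": "drive_tool", "body": {
  "commands": "1 0.1 0 0 0; 1 0.2 0 0 0; 1 0.2 0 0 0; 1 0.2 0 0 0"
}}

```text
t: 27.23
tool_pos: [0.63, -0.2277, 0.0782]
tool_rot: [0.115, 1.571, -0.113]
contact_force: [0.3, 5.3, -4.8]
opening: 0.0172
```

Call:
{"method": "drive_tool", "body": {
  "commands": "1 0.05 0 0 0; 1 0.1 0 0 0; 1 0.15 0 0 0; 1 0.15 0 0 0; 1 0.15 0 0 0"
}}

```text
t: 27.65
tool_pos: [0.631, -0.228, 0.0759]
tool_rot: [0.115, 1.569, -0.114]
contact_force: [-3.8, 8.4, 6.2]
opening: 0.0164
```

Call:
{"method": "drive_tool", "body": {
  "commands": "1 0.08 0 0 0; 1 0.08 0 0 0; 1 0.08 0 0 0"
}}

```text
t: 27.9
tool_pos: [0.6314, -0.2276, 0.0754]
tool_rot: [0.115, 1.569, -0.113]
contact_force: [-9.8, 11.7, 17.6]
opening: 0.017
```

Call:
{"method": "drive_tool", "body": {
  "commands": "0.8 0 0 0 0; 0.6 0 0 0 0; 0.4 0 0 0 0; 0.35 0 0 0 0; 0.35 0 0 0 0; 0.35 0 0 0 0"
}}

```text
t: 28.4
tool_pos: [0.6313, -0.2295, 0.0711]
tool_rot: [0.113, 1.567, -0.116]
contact_force: [0.2, -0.5, 0.0]
opening: 0.0278
```

Call:
{"method": "drive_tool", "body": {
  "commands": "0.35 -0.4 0 0 0; 0.35 -1 0 0 0; 0.35 -1.8 0 0 0; 0.35 -2.6 0 0 0; 0.35 -3.4 0 -0.5 0; 0.35 -3.8 0 -1.3 0; 0.35 -3.8 0 -2 0; 0.35 -3.8 0 -2 0"
}}

```text
t: 29.07
tool_pos: [0.5492, -0.217, 0.224]
tool_rot: [0.114, 1.568, -0.117]
contact_force: [0.0, -0.3, -1.7]
opening: 0.0278
```

```bash
python3 -c "
from h import *
im,d,K,T=snap('wrist','w15')
snap('top','top2'); tube('top2')
cv2.imwrite('pics/w15z.png',cv2.resize(im[150:350,220:520],None,fx=2.6,fy=2.6,interpolation=cv2.INTER_CUBIC))
state()"
```

```text
[172.8 110.1] c [0.8053 0.5942 0.015 ] size [0.223  0.0343] ang 170.0 [160  75  17  69]
[248.7  84.3] c [0.8881 0.3582 0.015 ] size [0.0804 0.0233] ang 97.7 [236  80  26  10]
[210.2 108.4] c [0.8103 0.4771 0.015 ] size [0.0974 0.0232] ang 117.5 [195  99  31  20]
[ 23.5 151. ] c [0.6757 1.0529 0.015 ] size [0.1471 0.1202] ang 89.9 [  0 132  48  39]
[411.6 179.9] c [ 0.5837 -0.1459  0.015 ] size [0.1257 0.2468] ang 30.7 [398 135  53  70]
[250.  161.4] c [0.6417 0.3497 0.015 ] size [0.0601 0.1409] ang 43.6 [238 139  27  42]
[185.  187.1] c [0.5624 0.5475 0.015 ] size [0.0749 0.0685] ang 105.7 [171 174  29  26]
[229.6 211. ] c [0.4889 0.4091 0.015 ] size [0.0237 0.1313] ang 22.8 [220 191  22  42]
[138.7 205.7] c [0.5051 0.6871 0.015 ] size [0.0524 0.0328] ang 171.4 [132 197  14  18]
[189.9 226.1] c [0.4431 0.5284 0.015 ] size [0.1044 0.0186] ang 173.8 [185 209   9  35]
[433.7 221.6] c [ 0.4561 -0.2096  0.015 ] size [0.046  0.1188] ang 81.8 [414 212  41  20]
t 29.17 pos [ 0.5515 -0.2172  0.2228] F [-0.1  0.1 -0.2] open 0.0271 q [-0.5  -0.02  1.7  -0.    1.46 -1.92]
[[0.001, 0.146, 0.989], [-0.001, 0.989, -0.146], [-1.0, -0.001, 0.001]]
```

View pics/w15z.png

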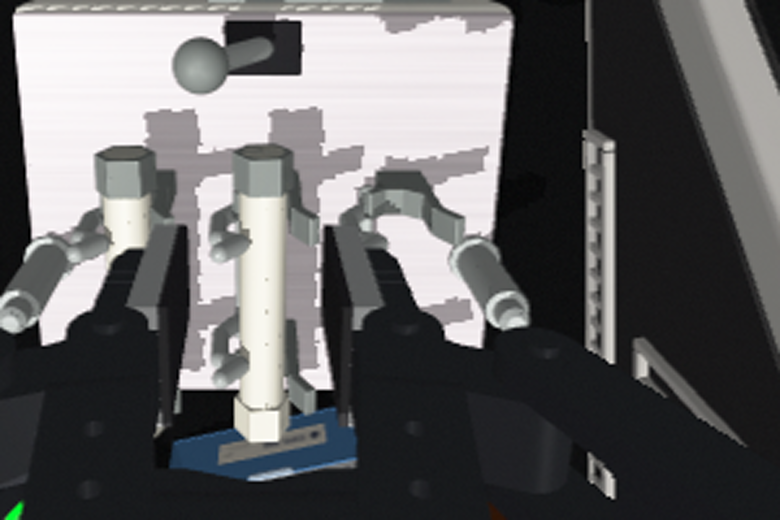

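View pics/top2.png

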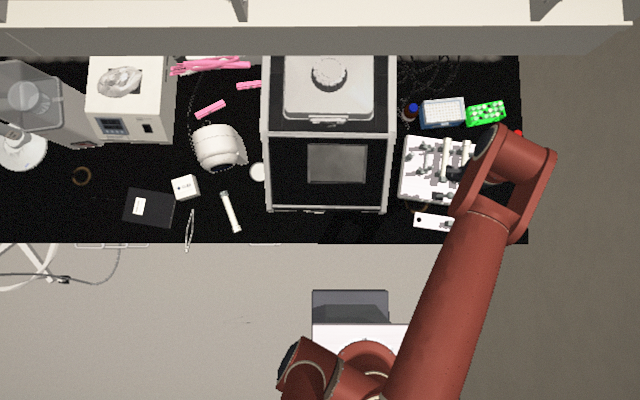

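Both tubes are seated in clips 0 and 1. The third tube is still at (0.489,0.409), angle about 22°. I'll go there now.

```bash
python3 -c "
from h import *
go([.525,.425,.25],112)"
```

```text
t 29.17 pos [ 0.5515 -0.2172  0.2228] F [-0.1  0.1 -0.2] open 0.0271 q [-0.5  -0.02  1.7  -0.    1.46 -1.92]
[[0.001, 0.146, 0.989], [-0.001, 0.989, -0.146], [-1.0, -0.001, 0.001]]
SHIFT x -0.692 y 15.786 z -3.000 turn -6.080  (rows: 15.5)
```

Call:
{"method": "drive_tool", "body": {
  "commands": "0 -0.7 0.5 -0.2 -0.3; 0 -1 1.3 -0.4 -0.6; 0 -1 2.2 -0.6 -1; 0 -1 3.1 -0.8 -1.4; 0 -1 4 -1 -1.8; 0 -1 5 -1.2 -2.2; 0 -1 6 -1.4 -2.6; 0 -1 7 -1.6 -3"
}}

```text
t: 29.83
tool_pos: [0.5299, 0.0713, 0.2624]
tool_rot: [-0.093, 1.569, 0.092]
contact_force: [1.4, 0.3, -0.4]
opening: 0.0426
```

Call:
{"method": "drive_tool", "body": {
  "commands": "0 0 1 -0.2 -0.4; 0 0 2 -0.4 -0.8; 0 0 3 -0.6 -1.2; 0 0 4 -0.8 -1.6; 0 0 5 -1 -2; 0 0 6 -1.2 -2.4; 0 0 7 -1.4 -2.8; 0 0 7.5 -1.4 -3"
}}

```text
t: 30.5
tool_pos: [0.4376, 0.3652, 0.2622]
tool_rot: [-0.3, 1.551, 0.301]
contact_force: [-0.2, 0.1, -0.4]
opening: 0.0426
```

```bash
python3 -c "
from h import *
snap('wrist','w16')
tube('w16',thr=80)
go([.525,.425,.2],112)"
```

```text
[149.1 147.6] c [0.4922 0.1392 0.015 ] size [0.0083 0.0579] ang 93.9 [127 140  44  17]
[224.3 177.2] c [0.493  0.2454 0.015 ] size [0.0248 0.0966] ang 79.9 [190 164  67  40]
[334. 215.] c [0.4868 0.4088 0.015 ] size [0.1344 0.0237] ang 21.7 [325 171  19  89]
[422.1 216.1] c [0.4404 0.5277 0.015 ] size [0.1058 0.0203] ang 173.6 [400 185  47  63]
[437.2 260.5] c [0.495 0.582 0.015] size [0.1106 0.0511] ang 147.3 [397 229  67  57]
[237.  260.4] c [0.6086 0.3008 0.015 ] size [0.0598 0.0232] ang 177.5 [226 242  26  34]
[495.5 287.1] c [0.5012 0.6883 0.015 ] size [0.0499 0.0347] ang 170.2 [478 272  36  32]
[331.5 300. ] c [0.6186 0.4603 0.015 ] size [0.0267 0.0218] ang 112.0 [323 294  18  13]
t 30.55 pos [0.4377 0.3667 0.262 ] F [-1.3 -0.4 -0.5] open 0.043 q [ 0.57 -0.09  1.7   0.    1.53 -1.39]
[[-0.001, -0.375, 0.927], [0.002, 0.927, 0.375], [-1.0, 0.002, -0.0]]
SHIFT x 1.551 y 0.527 z 2.570 turn 0.010  (rows: 2.9)
```

View pics/w16.png

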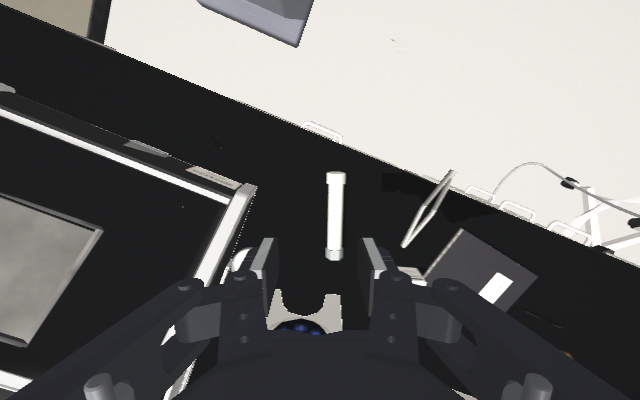

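Call:
{"method": "drive_tool", "body": {
  "commands": "0 0.3 0.3 0.7 0; 0 0.6 0.4 1.4 0; 0 1 0.5 2 0; 0 1.5 0.5 2.3 0; 0 1.5 0.5 2.3 0; 0 1.5 0.5 2.3 0"
}}

```text
t: 31.05
tool_pos: [0.5169, 0.4131, 0.2]
tool_rot: [-0.298, 1.555, 0.295]
contact_force: [-0.3, -0.4, -0.2]
opening: 0.043
```

```bash
python3 -c "
from h import *
snap('wrist','w17')
tube('w17',thr=80)
go([.4875,.409,.006],112)"
```

```text
[85.  62.8] c [0.4891 0.1348 0.015 ] size [0.0072 0.0609] ang 91.2 [55 50 59 28]
[170.6 101.4] c [0.4934 0.2284 0.015 ] size [0.0048 0.0664] ang 89.1 [141  89  61  24]
[326.  157.5] c [0.487  0.4093 0.015 ] size [0.024 0.132] ang 22.8 [315 100  23 116]
[219.4 120.7] c [0.4932 0.2838 0.015 ] size [0.015 0.029] ang 54.3 [206 113  22  24]
[436.2 158. ] c [0.4406 0.5272 0.015 ] size [0.1054 0.0203] ang 167.5 [409 118  60  83]
[437.3 224. ] c [0.5116 0.5665 0.015 ] size [0.1484 0.0613] ang 138.7 [377 177 110  73]
[213.5 244.6] c [0.6398 0.3193 0.015 ] size [0.1242 0.0665] ang 1.5 [175 199  73  83]
[524.4 252.9] c [0.5052 0.6867 0.015 ] size [0.0539 0.0324] ang 169.9 [502 232  46  43]
[323.9 266.6] c [0.6168 0.4593 0.015 ] size [0.0172 0.027 ] ang 106.1 [313 260  22  14]
[442.  373.6] c [0.7118 0.681  0.015 ] size [0.0173 0.081 ] ang 88.0 [419 360  47  28]
[172.8 392.2] c [0.8897 0.3293 0.015 ] size [0.0522 0.0176] ang 158.9 [159 383  29  17]
t 31.1 pos [0.5171 0.4134 0.202 ] F [-0.6  0.5  0.5] open 0.0427 q [ 0.56  0.16  1.55 -0.    1.44 -1.39]
[[-0.002, -0.369, 0.93], [-0.001, 0.93, 0.369], [-1.0, -0.0, -0.002]]
SHIFT x 4.902 y 0.172 z -0.721 turn -0.072  (rows: 4.8)
```

View pics/w17.png

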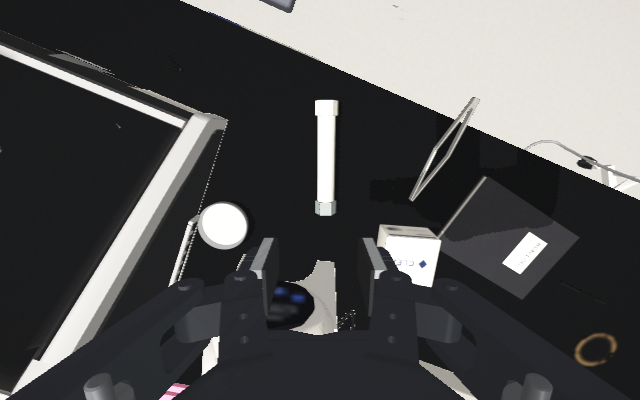

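t3's middle is near (0.488,0.410), angle 22°, 132 x 24 mm. Dish, box and forceps are clear of the fingers.

```bash
python3 -c "
from h import *
go([.4882,.4097,.005],112)"
```

```text
t 31.1 pos [0.5171 0.4134 0.202 ] F [-0.6  0.5  0.5] open 0.0427 q [ 0.56  0.16  1.55 -0.    1.44 -1.39]
[[-0.002, -0.369, 0.93], [-0.001, 0.93, 0.369], [-1.0, -0.0, -0.002]]
SHIFT x 4.927 y 0.182 z -0.698 turn -0.072  (rows: 4.8)
```

Call:
{"method": "drive_tool", "body": {
  "commands": "0 0 0.15 -0.4 0; 0 0.8 0.15 -0.7 0; 0 1.6 0.15 -0.7 0; 0 2.4 0.15 -0.7 0; 0 3.2 0.15 -0.7 0; 0 4 0.15 -0.7 0; 0 4.4 0.15 -0.7 0; 0 4.4 0.15 -0.7 0"
}}

```text
t: 31.77
tool_pos: [0.4861, 0.4071, 0.0234]
tool_rot: [-0.299, 1.556, 0.295]
contact_force: [0.3, 0.5, 0.0]
opening: 0.0429
```

Call:
{"method": "drive_tool", "body": {
  "commands": "0 0 0 0 0; 0 0 0 0 0; 0 0.1 0 0 0; 0 0.1 0 0 0"
}}

```text
t: 32.1
tool_pos: [0.4899, 0.4096, 0.0249]
tool_rot: [-0.295, 1.547, 0.297]
contact_force: [-0.3, -0.3, -0.1]
opening: 0.0428
```

```bash
python3 -c "
from h import *
go([.4882,.4097,.005],112)"
```

```text
t 32.1 pos [0.4899 0.4096 0.0249] F [-0.3 -0.3 -0.1] open 0.0428 q [ 0.58  0.28  1.72 -0.    1.13 -1.37]
[[0.003, -0.369, 0.929], [0.002, 0.929, 0.369], [-1.0, 0.001, 0.003]]
SHIFT x 0.496 y 0.019 z -0.040 turn -0.068  (rows: 0.5)
```

Call:
{"method": "drive_tool", "body": {
  "commands": "0 0.15 0 -0.03 0; 0 0.3 0 -0.03 0; 0 0.4 0 -0.03 0; 0 0.42 0 -0.03 0; 0 0.42 0 -0.03 0; 0 0.42 0 -0.03 0"
}}

```text
t: 32.6
tool_pos: [0.4876, 0.4083, 0.0058]
tool_rot: [-0.297, 1.551, 0.296]
contact_force: [-1.0, 0.5, 0.1]
opening: 0.043
```

```bash
python3 -c "
from h import *
snap('wrist','w18')
go([.4882,.4097,.005],112)"
```

```text
t 32.65 pos [0.4878 0.4084 0.0061] F [-0.4 -0.3 -0.9] open 0.0427 q [ 0.58  0.31  1.73  0.    1.11 -1.37]
[[0.0, -0.369, 0.929], [0.0, 0.929, 0.369], [-1.0, 0.0, 0.0]]
SHIFT x 0.028 y 0.026 z 0.021 turn -0.069  (rows: 0.0)
```

View pics/w18.png

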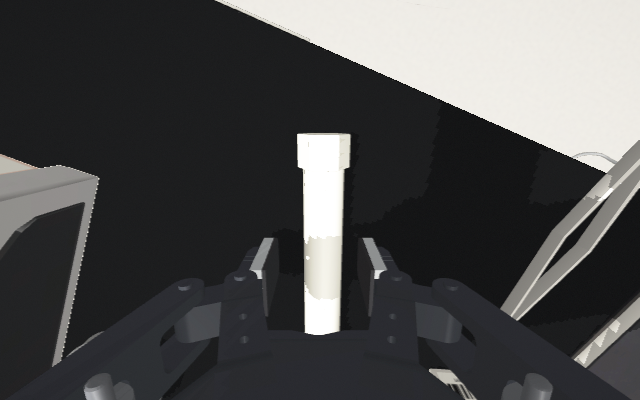

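Foot edge sits at row 133.5 rather than 130, so I'll shift about 2 mm towards +z and then grip.

Call:
{"method": "drive_tool", "body": {
  "commands": "0 0.02 0.05 0.05 0; 0 0.02 0.05 0.05 0; 0.2 0.02 0.05 0.05 0; 0.4 0.02 0.05 0.05 0; 1 0.02 0.05 0.05 0; 1 0.02 0.05 0.05 0; 1 0.02 0.05 0.05 0; 1 0.02 0.05 0.05 0",
  "newtons": 80
}}

```text
t: 33.32
tool_pos: [0.4891, 0.4112, 0.0057]
tool_rot: [-0.296, 1.55, 0.297]
contact_force: [-1.6, 0.2, 3.5]
opening: 0.0166
```

Call:
{"method": "drive_tool", "body": {
  "commands": "1 -0.2 0 0 0; 1 -0.6 0 0 0; 1 -1.2 0 0 0; 1 -2 0 0 0; 1 -3 0 0 0; 1 -4 0 0 0; 1 -5 0 0 0; 1 -6 0 0 0"
}}

```text
t: 33.98
tool_pos: [0.4883, 0.4106, 0.2471]
tool_rot: [-0.297, 1.551, 0.296]
contact_force: [0.6, 1.1, -1.5]
opening: 0.0169
```

```bash
python3 -c "
from h import *
im,d,K,T=snap('wrist','w19')
print(im[120:145,318].astype(int).sum(1).tolist())
go(mx(0,.056,.25),81.6)"
```

```text
[75, 77, 75, 75, 74, 73, 76, 78, 272, 468, 763, 765, 765, 765, 765, 765, 765, 765, 765, 765, 765, 765, 765, 765, 765]
t 34.03 pos [0.4917 0.4129 0.2584] F [1.4 1.4 6.9] open 0.017 q [ 0.58  0.07  1.55 -0.    1.51 -1.37]
[[0.013, -0.369, 0.929], [0.008, 0.929, 0.369], [-1.0, 0.003, 0.015]]
SHIFT x 0.134 y -14.988 z -1.953 turn 6.013  (rows: 14.5)
```

View pics/w19.png

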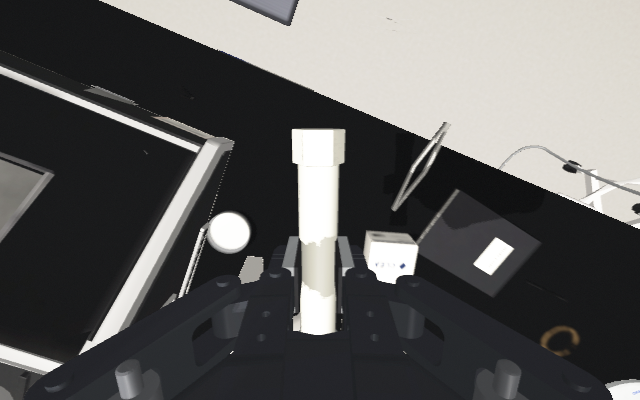

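Call:
{"method": "drive_tool", "body": {
  "commands": "1 0 -0.6 0 0.4; 1 0 -1.4 -0.1 0.8; 1 0 -2.3 -0.2 1.2; 1 0 -3.2 -0.3 1.6; 1 0 -4.1 -0.4 2; 1 0 -5 -0.5 2.4; 1 0 -5.9 -0.7 2.8; 1 0 -6.8 -0.8 3.2"
}}

```text
t: 34.7
tool_pos: [0.559, 0.1445, 0.245]
tool_rot: [-0.076, 1.57, 0.076]
contact_force: [1.1, -0.1, -0.6]
opening: 0.017
```

Call:
{"method": "drive_tool", "body": {
  "commands": "1 0 -0.9 0.1 0.4; 1 0 -1.8 0.2 0.8; 1 0 -2.7 0.3 1.2; 1 0 -3.6 0.4 1.6; 1 0 -4.5 0.5 2; 1 0 -5.4 0.6 2.4; 1 0 -6 0.7 2.8; 1 0 -6 0.7 2.8"
}}

```text
t: 35.37
tool_pos: [0.6112, -0.0942, 0.2447]
tool_rot: [0.118, 1.568, -0.12]
contact_force: [-1.2, 0.7, -0.0]
opening: 0.0166
```

```bash
python3 -c "
from h import *
go(mx(0,.056,.25),81.6)"
```

```text
t 35.37 pos [ 0.6112 -0.0942  0.2447] F [-1.2  0.7 -0. ] open 0.0166 q [-0.27  0.03  1.61 -0.    1.5  -1.69]
[[-0.0, 0.151, 0.989], [-0.002, 0.989, -0.151], [-1.0, -0.002, -0.0]]
SHIFT x -0.129 y -1.837 z 1.022 turn -0.058  (rows: 2.0)
```

Call:
{"method": "drive_tool", "body": {
  "commands": "1 0 -0.7 0.4 0; 1 0 -1.4 0.8 0; 1 0 -1.8 1 0; 1 0 -1.8 1 0; 1 0 -1.8 1 0; 1 0 -1.8 1 0"
}}

```text
t: 35.87
tool_pos: [0.6398, -0.1657, 0.245]
tool_rot: [0.114, 1.569, -0.113]
contact_force: [0.0, -0.2, -0.7]
opening: 0.0165
```

```bash
python3 -c "
from h import *
go(mx(0,.056,.134),81.6)"
```

```text
t 35.87 pos [ 0.6398 -0.1657  0.245 ] F [ 0.  -0.2 -0.7] open 0.0165 q [-0.37  0.13  1.51  0.    1.5  -1.79]
[[-0.001, 0.144, 0.99], [0.001, 0.99, -0.144], [-1.0, 0.001, -0.001]]
SHIFT x 2.774 y -0.181 z 0.046 turn 0.020  (rows: 2.7)
```

Call:
{"method": "drive_tool", "body": {
  "commands": "1 0 -0.16 0.04 0; 1 0.7 -0.16 0.04 0; 1 1.4 -0.16 0.04 0; 1 2.1 -0.16 0.04 0; 1 2.7 -0.16 0.04 0; 1 2.7 -0.16 0.04 0; 1 2.7 -0.16 0.04 0; 1 2.7 -0.16 0.04 0"
}}

```text
t: 36.53
tool_pos: [0.6417, -0.1733, 0.1393]
tool_rot: [0.113, 1.565, -0.114]
contact_force: [0.6, 0.1, -0.1]
opening: 0.017
```

```bash
python3 -c "
from h import *
snap('wrist','w20')
go(mx(0,.056,.105),81.6)"
```

```text
t 36.58 pos [ 0.6422 -0.1736  0.1402] F [ 0.1  0.  -0.5] open 0.0169 q [-0.38  0.21  1.6  -0.    1.33 -1.8 ]
[[0.004, 0.145, 0.989], [-0.002, 0.989, -0.145], [-1.0, -0.001, 0.004]]
SHIFT x 0.881 y 0.009 z -0.048 turn 0.018  (rows: 0.8)
```

View pics/w20.png

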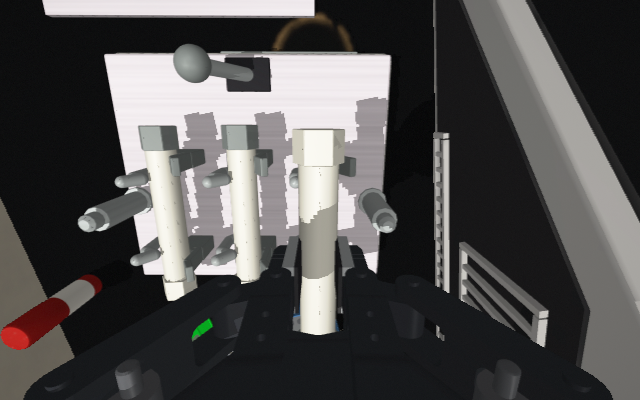

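Call:
{"method": "drive_tool", "body": {
  "commands": "1 0.3 0 -0.04 0; 1 0.6 0 -0.04 0; 1 0.9 0 -0.04 0; 1 0.93 0 -0.04 0; 1 0.93 0 -0.04 0; 1 0.93 0 -0.04 0"
}}

```text
t: 37.08
tool_pos: [0.6389, -0.1727, 0.0995]
tool_rot: [0.115, 1.569, -0.114]
contact_force: [-0.7, 1.5, -0.2]
opening: 0.0168
```

Call:
{"method": "drive_tool", "body": {
  "commands": "1 0.1 0 0 0; 1 0.2 0 0 0; 1 0.3 0 0 0; 1 0.3 0 0 0; 1 0.3 0 0 0"
}}

```text
t: 37.5
tool_pos: [0.6389, -0.1722, 0.0876]
tool_rot: [0.115, 1.569, -0.113]
contact_force: [0.2, 4.4, -1.1]
opening: 0.0168
```

Call:
{"method": "drive_tool", "body": {
  "commands": "1 0.1 0 0 0; 1 0.2 0 0 0; 1 0.2 0 0 0; 1 0.2 0 0 0"
}}

```text
t: 37.83
tool_pos: [0.6378, -0.1723, 0.0778]
tool_rot: [0.116, 1.571, -0.113]
contact_force: [2.4, 4.7, -8.9]
opening: 0.0168
```

Call:
{"method": "drive_tool", "body": {
  "commands": "1 0.05 0 0 0; 1 0.1 0 0 0; 1 0.15 0 0 0; 1 0.15 0 0 0; 1 0.15 0 0 0"
}}

```text
t: 38.25
tool_pos: [0.6387, -0.172, 0.0765]
tool_rot: [0.116, 1.57, -0.112]
contact_force: [-7.4, 9.6, 8.8]
opening: 0.0168
```

Call:
{"method": "drive_tool", "body": {
  "commands": "1 0.08 0 0 0; 1 0.08 0 0 0; 1 0.08 0 0 0"
}}

```text
t: 38.5
tool_pos: [0.6392, -0.1716, 0.076]
tool_rot: [0.116, 1.57, -0.112]
contact_force: [-13.3, 13.0, 19.5]
opening: 0.017
```

Call:
{"method": "drive_tool", "body": {
  "commands": "0.8 0 0 0 0; 0.6 0 0 0 0; 0.4 0 0 0 0; 0.35 0 0 0 0; 0.35 0 0 0 0; 0.35 0 0 0 0"
}}

```text
t: 39.0
tool_pos: [0.6393, -0.1741, 0.0711]
tool_rot: [0.114, 1.567, -0.116]
contact_force: [0.0, -0.0, 0.0]
opening: 0.028
```

Call:
{"method": "drive_tool", "body": {
  "commands": "0.35 -0.4 0 0 0; 0.35 -1 0 0 0; 0.35 -1.8 0 0 0; 0.35 -2.6 0 0 0; 0.35 -3.4 0 -0.5 0; 0.35 -4.2 0 -1.2 0; 0.35 -4.5 0 -1.5 0; 0.35 -4.5 0 -1.5 0"
}}

```text
t: 39.67
tool_pos: [0.5803, -0.1656, 0.2565]
tool_rot: [0.112, 1.56, -0.118]
contact_force: [-0.1, -0.1, 0.7]
opening: 0.0279
```

```bash
python3 -c "
from h import *
im,d,K,T=snap('wrist','w21')
snap('top','top3')
cv2.imwrite('pics/w21z.png',cv2.resize(im[120:340,140:460],None,fx=2.4,fy=2.4,interpolation=cv2.INTER_CUBIC))
go([.447,-.265,.24],-8.4)"
```

```text
t 39.77 pos [ 0.58   -0.1649  0.251 ] F [-0.6  0.2 -0.3] open 0.0277 q [-0.4  -0.01  1.64 -0.    1.51 -1.82]
[[0.001, 0.146, 0.989], [-0.001, 0.989, -0.146], [-1.0, -0.001, 0.001]]
SHIFT x 0.274 y -2.959 z -2.924 turn -17.996  (rows: 12.6)
```

View pics/w21z.png

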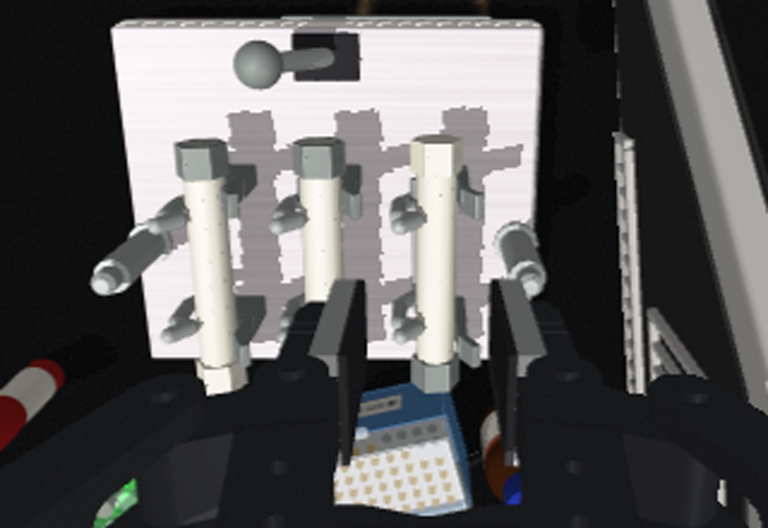

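All three tubes lie at equal height with the wires over them. Now back to the cover; it was released with the TCP at (0.4486,-0.2656,0.0125).

Call:
{"method": "drive_tool", "body": {
  "commands": "0.1 0 -0.3 -0.4 1.4; 0.1 0 -0.7 -0.8 2.8; 0.1 0 -1.1 -1.2 4.2; 0.1 0 -1.5 -1.6 5.6; 0.1 0 -1.9 -2 7; 0.1 0 -2.3 -2.4 8.4; 0.1 0 -2.7 -2.8 9.8; 0.1 0 -2.9 -2.9 11.2"
}}

```text
t: 40.43
tool_pos: [0.4462, -0.2634, 0.2479]
tool_rot: [0.879, 1.391, -0.88]
contact_force: [0.1, -0.1, 0.6]
opening: 0.0385
```

Call:
{"method": "drive_tool", "body": {
  "commands": "0.1 0 0 0 1.4; 0.1 0 0 0 2.8; 0.1 0 0 0 4.2; 0.1 0 0 0 5.6; 0.1 0 0 0 6.7; 0.1 0 0 0 6.7; 0.1 0 0 0 6.7; 0.1 0 0 0 6.7"
}}

```text
t: 41.1
tool_pos: [0.4481, -0.2622, 0.2493]
tool_rot: [1.308, 1.145, -1.309]
contact_force: [0.3, -0.0, 0.3]
opening: 0.0383
```

```bash
python3 -c "
from h import *
im,d,K,T=snap('wrist','w22')
go([.4486,-.2656,.0125],-8.5)"
```

```text
t 41.15 pos [ 0.4481 -0.2623  0.2497] F [-0.1  0.2  0.5] open 0.0381 q [-0.67 -0.21  1.83 -0.    1.52 -0.54]
[[-0.001, 0.991, -0.135], [0.001, -0.135, -0.991], [-1.0, -0.002, -0.001]]
SHIFT x 5.931 y 0.032 z 0.086 turn 0.150  (rows: 5.7)
```

View pics/w22.png

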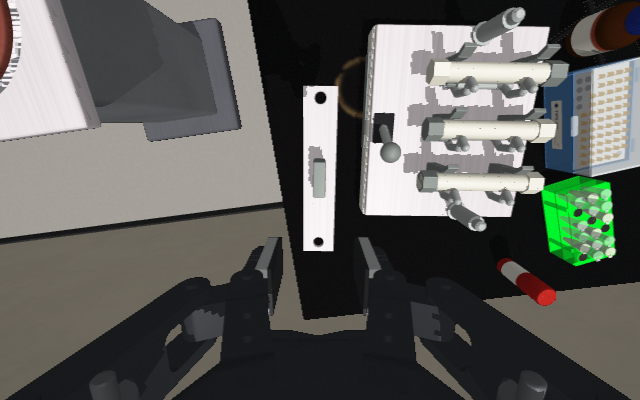

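Call:
{"method": "drive_tool", "body": {
  "commands": "0.1 0.8 0.03 0.09 0.15; 0.1 1.6 0.03 0.09 0.15; 0.1 2.4 0.03 0.09 0.15; 0.1 3.2 0.03 0.09 0.15; 0.1 4 0.03 0.09 0.15; 0.1 4.8 0.03 0.09 0.15; 0.1 5.4 0.03 0.09 0.15; 0.1 5.4 0.03 0.09 0.15"
}}

```text
t: 41.82
tool_pos: [0.445, -0.263, 0.0287]
tool_rot: [1.319, 1.147, -1.322]
contact_force: [-0.4, 0.4, -1.2]
opening: 0.0387
```

Call:
{"method": "drive_tool", "body": {
  "commands": "0.1 0 0 0 0; 0.1 0.1 0 0 0; 0.1 0.2 0 0 0; 0.1 0.3 0 0 0; 0.1 0.3 0 0 0; 0.1 0.3 0 0 0"
}}

```text
t: 42.32
tool_pos: [0.4492, -0.2662, 0.0234]
tool_rot: [1.319, 1.134, -1.318]
contact_force: [0.5, 0.7, 0.3]
opening: 0.0387
```

```bash
python3 -c "
from h import *
go([.4486,-.2656,.0135],-8.5)"
```

```text
t 42.32 pos [ 0.4492 -0.2662  0.0234] F [0.5 0.7 0.3] open 0.0387 q [-0.68  0.04  2.   -0.    1.1  -0.53]
[[0.001, 0.989, -0.149], [-0.001, -0.149, -0.989], [-1.0, 0.001, 0.0]]
SHIFT x 0.247 y -0.016 z -0.014 turn -0.017  (rows: 0.2)
```

Call:
{"method": "drive_tool", "body": {
  "commands": "0.1 0.1 -0.01 -0.01 0; 0.1 0.2 -0.01 -0.01 0; 0.1 0.2 -0.01 -0.01 0; 0.1 0.2 -0.01 -0.01 0; 0.1 0.2 -0.01 -0.01 0"
}}

```text
t: 42.73
tool_pos: [0.4485, -0.2656, 0.0148]
tool_rot: [1.319, 1.135, -1.319]
contact_force: [0.2, -0.1, 0.7]
opening: 0.0382
```

Call:
{"method": "drive_tool", "body": {
  "commands": "0.3 0 0 0 0; 0.5 0 0 0 0; 1 0 0 0 0; 1 0 0 0 0; 1 0 0 0 0; 1 0 0 0 0",
  "newtons": 60
}}

```text
t: 43.23
tool_pos: [0.4489, -0.2658, 0.0152]
tool_rot: [1.319, 1.134, -1.319]
contact_force: [0.4, -0.8, 0.9]
opening: 0.0148
```

```bash
python3 -c "
from h import *
go([.4486,-.2656,.0135],-8.5)"
```

```text
t 43.23 pos [ 0.4489 -0.2658  0.0152] F [ 0.4 -0.8  0.9] open 0.0148 q [-0.68  0.05  2.01  0.    1.08 -0.53]
[[0.001, 0.989, -0.149], [-0.0, -0.149, -0.989], [-1.0, 0.001, 0.0]]
SHIFT x 0.042 y -0.007 z -0.004 turn -0.019  (rows: 0.0)
```

Call:
{"method": "drive_tool", "body": {
  "commands": "1 -0.2 0 0 0; 1 -0.6 0 0 0; 1 -1.2 0 0 0; 1 -2 0 0 0; 1 -3 0 0 0; 1 -4 0 0 0; 1 -5 0 0 0; 1 -5.6 0 0 0"
}}

```text
t: 43.9
tool_pos: [0.4492, -0.2661, 0.2439]
tool_rot: [1.318, 1.129, -1.317]
contact_force: [1.2, 0.0, -1.1]
opening: 0.015
```

```bash
python3 -c "
from h import *
go([.6323,-.2284,.235],-8.5)"
```

```text
t 43.9 pos [ 0.4492 -0.2661  0.2439] F [ 1.2  0.  -1.1] open 0.015 q [-0.68 -0.21  1.84 -0.    1.51 -0.53]
[[0.004, 0.989, -0.149], [-0.003, -0.149, -0.989], [-1.0, 0.004, 0.003]]
SHIFT x 0.236 y 4.385 z -1.615 turn -0.017  (rows: 4.5)
```

Call:
{"method": "drive_tool", "body": {
  "commands": "1 0 0.6 -0.2 0; 1 0 1.4 -0.5 0; 1 0 2.2 -0.8 0; 1 0 3 -1.1 0; 1 0 3.8 -1.4 0; 1 0 4.38 -1.6 0; 1 0 4.38 -1.6 0; 1 0 4.38 -1.6 0"
}}

```text
t: 44.57
tool_pos: [0.6313, -0.2277, 0.2374]
tool_rot: [1.317, 1.138, -1.32]
contact_force: [-1.2, -0.4, -2.9]
opening: 0.0152
```

```bash
python3 -c "
from h import *
snap('wrist','w23')
go([.6323,-.2284,.14],-8.5)"
```

```text
t 44.62 pos [ 0.6306 -0.2281  0.2377] F [-0.6 -0.2 -1.8] open 0.0152 q [-0.46  0.16  1.49 -0.    1.5  -0.31]
[[-0.003, 0.989, -0.149], [0.001, -0.149, -0.989], [-1.0, -0.003, -0.0]]
SHIFT x 2.443 y 0.050 z 0.002 turn -0.013  (rows: 2.3)
```

View pics/w23.png

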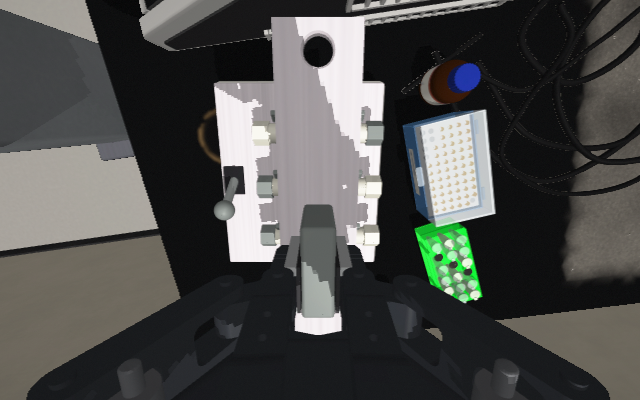

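The hole is at (318,51), the same place in the picture as right after pickup, so the cover has not slipped in the grip.

Call:
{"method": "drive_tool", "body": {
  "commands": "1 0.6 0.04 0 0; 1 1.2 0.04 0 0; 1 1.8 0.04 0 0; 1 2.2 0.04 0 0; 1 2.4 0.04 0 0; 1 2.4 0.04 0 0; 1 2.4 0.04 0 0; 1 2.4 0.04 0 0"
}}

```text
t: 45.28
tool_pos: [0.6335, -0.2294, 0.1451]
tool_rot: [1.32, 1.131, -1.318]
contact_force: [-0.2, -0.2, -2.2]
opening: 0.0149
```

```bash
python3 -c "
from h import *
im,d,K,T=snap('wrist','w24')
cv2.imwrite('pics/w24z.png',cv2.resize(im[20:120,260:380],None,fx=5,fy=5,interpolation=cv2.INTER_CUBIC))
go([.6323,-.2284,.12],-8.5)"
```

```text
t 45.33 pos [ 0.6338 -0.2294  0.1453] F [ 0.5 -0.2 -2.6] open 0.0149 q [-0.46  0.23  1.57 -0.    1.34 -0.31]
[[0.003, 0.989, -0.15], [-0.002, -0.15, -0.989], [-1.0, 0.003, 0.001]]
SHIFT x 0.632 y -0.043 z -0.021 turn -0.022  (rows: 0.6)
```

View pics/w24z.png

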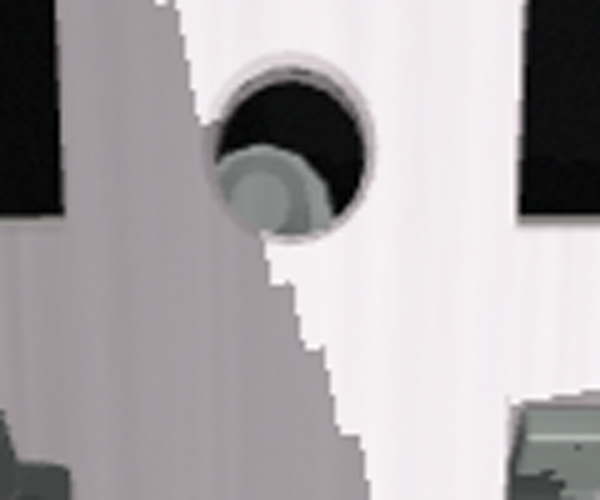

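```bash
python3 -c "
from h import *
im,d,K,T=load('w24')
f=lambda x,y,z: onplane(K,T,260+(x+.5)/5-.5,20+(y+.5)/5-.5,z)
h=f(292,150,.1365); s=f(258,196,.106)
a=np.radians(-8.4); ex=np.array([np.cos(a),np.sin(a)]); ey=np.array([-np.sin(a),np.cos(a)])
print(h,s,'stud-hole mixer x,y mm',1000*ex@(s-h)[:2],1000*ey@(s-h)[:2])
print(np.round(T,4).tolist())
state()"
```

```text
[ 0.6499336  -0.13005637  0.1365    ] [ 0.6464102  -0.12772646  0.106     ] stud-hole mixer x,y mm -3.825957363004764 1.7902124226275182
[[0.9889, -0.1436, -0.037, 0.6444], [-0.1483, -0.9513, -0.2704, -0.1626], [0.0036, 0.2729, -0.962, 0.2885], [0.0, 0.0, 0.0, 1.0]]
t 45.33 pos [ 0.6338 -0.2294  0.1453] F [ 0.5 -0.2 -2.6] open 0.0149 q [-0.46  0.23  1.57 -0.    1.34 -0.31]
[[0.003, 0.989, -0.15], [-0.002, -0.15, -0.989], [-1.0, 0.003, 0.001]]
```

Call:
{"method": "drive_tool", "body": {
  "commands": "1 0.1 -0.05 -0.03 0; 1 0.3 -0.05 -0.03 0; 1 0.4 -0.05 -0.03 0; 1 0.4 -0.05 -0.03 0; 1 0.4 -0.05 -0.03 0; 1 0.4 -0.05 -0.03 0"
}}

```text
t: 45.83
tool_pos: [0.6312, -0.2272, 0.1267]
tool_rot: [1.319, 1.135, -1.319]
contact_force: [0.8, 0.1, -2.4]
opening: 0.0147
```

```bash
python3 -c "
from h import *
im,d,K,T=snap('wrist','w25')
cv2.imwrite('pics/w25z.png',cv2.resize(im[20:120,260:380],None,fx=5,fy=5,interpolation=cv2.INTER_CUBIC))
go([.6323,-.2284,.12],-8.5)"
```

```text
t 45.88 pos [ 0.6313 -0.2273  0.127 ] F [-0.5 -1.  -1.7] open 0.0153 q [-0.46  0.24  1.59  0.    1.32 -0.31]
[[0.0, 0.989, -0.149], [-0.0, -0.149, -0.989], [-1.0, 0.0, 0.0]]
SHIFT x 0.175 y 0.029 z 0.024 turn -0.018  (rows: 0.2)
```

View pics/w25z.png

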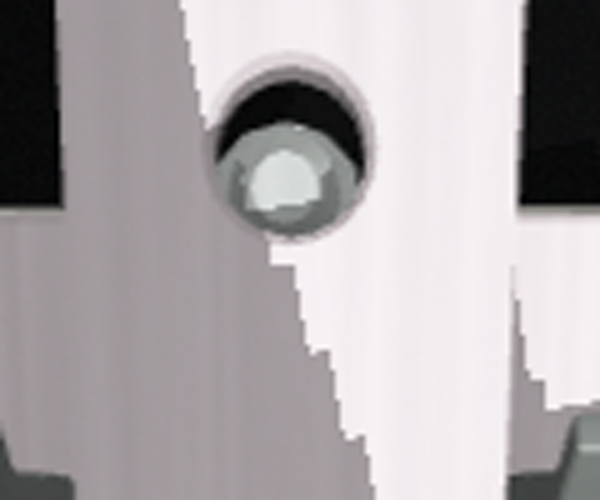

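```bash
python3 -c "
from h import *
im,d,K,T=load('w25')
f=lambda x,y,z: onplane(K,T,260+(x+.5)/5-.5,20+(y+.5)/5-.5,z)
h=f(292,147,.1185); s=f(284,182,.106)
a=np.radians(-8.4); ex=np.array([np.cos(a),np.sin(a)]); ey=np.array([-np.sin(a),np.cos(a)])
print(h,s,'stud-hole mixer x,y mm',1000*ex@(s-h)[:2],1000*ey@(s-h)[:2])
go([.6323,-.2284,.12],-8.5)"
```

```text
[ 0.64748373 -0.12761978  0.1185    ] [ 0.64659033 -0.12804964  0.106     ] stud-hole mixer x,y mm -0.821020782071131 -0.5557552753007636
t 45.88 pos [ 0.6313 -0.2273  0.127 ] F [-0.5 -1.  -1.7] open 0.0153 q [-0.46  0.24  1.59  0.    1.32 -0.31]
[[0.0, 0.989, -0.149], [-0.0, -0.149, -0.989], [-1.0, 0.0, 0.0]]
SHIFT x 0.175 y 0.029 z 0.024 turn -0.018  (rows: 0.2)
```

Hole and stud agree within 1 mm, so I'm lowering with force watch.

Call:
{"method": "drive_tool", "body": {
  "commands": "1 0.1 0 0.01 0; 1 0.2 0 0.01 0; 1 0.25 0 0.01 0; 1 0.25 0 0.01 0; 1 0.25 0 0.01 0"
}}

```text
t: 46.3
tool_pos: [0.6309, -0.2275, 0.1164]
tool_rot: [1.319, 1.135, -1.319]
contact_force: [0.5, -0.2, -2.3]
opening: 0.015
```

```bash
python3 -c "
from h import *
im,d,K,T=snap('wrist','w26')
cv2.imwrite('pics/w26z.png',cv2.resize(im[20:120,260:380],None,fx=5,fy=5,interpolation=cv2.INTER_CUBIC))
go([.6323,-.2284,.11],-8.5)"
```

```text
t 46.35 pos [ 0.631  -0.2276  0.1167] F [ 0.1  0.3 -2.3] open 0.015 q [-0.46  0.25  1.59 -0.    1.3  -0.31]
[[-0.0, 0.989, -0.149], [0.0, -0.149, -0.989], [-1.0, -0.0, -0.0]]
SHIFT x 0.168 y 0.035 z 0.014 turn -0.019  (rows: 0.2)
```

View pics/w26z.png

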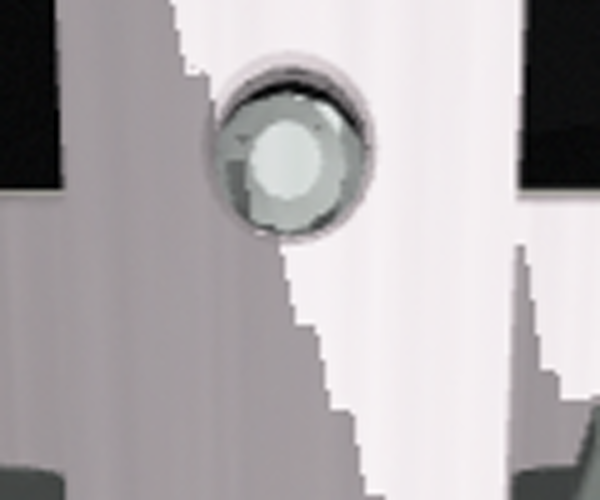

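Call:
{"method": "drive_tool", "body": {
  "commands": "1 0.05 0 0 0; 1 0.1 0 0 0; 1 0.15 0 0 0; 1 0.15 0 0 0; 1 0.15 0 0 0"
}}

```text
t: 46.77
tool_pos: [0.631, -0.2276, 0.1106]
tool_rot: [1.319, 1.135, -1.319]
contact_force: [-0.1, 0.5, -1.3]
opening: 0.0152
```

Call:
{"method": "drive_tool", "body": {
  "commands": "1 0.05 0 0 0; 1 0.05 0 0 0; 1 0.05 0 0 0; 1 0.05 0 0 0"
}}

```text
t: 47.1
tool_pos: [0.6314, -0.2277, 0.1101]
tool_rot: [1.319, 1.134, -1.318]
contact_force: [-3.2, 1.9, 5.3]
opening: 0.015
```

Contact at TCP z = 0.110, exactly the expected seat height. Releasing.

Call:
{"method": "drive_tool", "body": {
  "commands": "0.7 0 0 0 0; 0.4 0 0 0 0; 0.2 -0.05 0 0 0; 0.1 -0.05 0 0 0; 0.1 -0.05 0 0 0; 0.1 -0.05 0 0 0"
}}

```text
t: 47.6
tool_pos: [0.6311, -0.2277, 0.1107]
tool_rot: [1.319, 1.134, -1.319]
contact_force: [0.3, -0.2, -0.4]
opening: 0.0386
```

Call:
{"method": "drive_tool", "body": {
  "commands": "0.1 -0.4 0 0 0; 0.1 -1 0 0 0; 0.1 -1.8 0 0 0; 0.1 -2.6 0 0 0; 0.1 -3.4 0 0 0; 0.1 -3.6 0 0 0; 0.1 -3.6 0 0 0"
}}

```text
t: 48.18
tool_pos: [0.6329, -0.2285, 0.2597]
tool_rot: [1.32, 1.127, -1.314]
contact_force: [0.2, 0.5, 0.1]
opening: 0.0382
```

```bash
python3 -c "
from h import *
im,d,K,T=snap('wrist','w27')
a=im[60:300,200:400]; cv2.imwrite('pics/w27z.png',cv2.resize(a,None,fx=2.5,fy=2.5,interpolation=cv2.INTER_CUBIC))
P=cloud(d,K,T)
for v in range(100,280,20):
  for u in (304,328): print((u,v),np.round(P[v,u],4),end=' ')
  print()
"
```

```text
(304, 100) [ 0.6348 -0.1402  0.1   ] (328, 100) [ 0.6585 -0.144   0.1027] 
(304, 120) [ 0.6318 -0.1593  0.1021] (328, 120) [ 0.6558 -0.1629  0.1031] 
(304, 140) [ 0.6285 -0.179   0.1015] (328, 140) [ 0.6532 -0.1827  0.1012] 
(304, 160) [ 0.6251 -0.1996  0.1006] (328, 160) [ 0.6503 -0.2031  0.1024] 
(304, 180) [ 0.6217 -0.2209  0.1009] (328, 180) [ 0.6473 -0.2244  0.1025] 
(304, 200) [ 0.618  -0.2431  0.1005] (328, 200) [ 0.6442 -0.2466  0.1024] 
(304, 220) [ 0.6144 -0.2656  0.1022] (328, 220) [ 0.641  -0.2702  0.1008] 
(304, 240) [ 0.6105 -0.2898  0.1015] (328, 240) [ 0.6377 -0.2934  0.1029] 
(304, 260) [ 0.6063 -0.315   0.1011] (328, 260) [ 0.6342 -0.3188  0.102 ]
```

View pics/w27z.png

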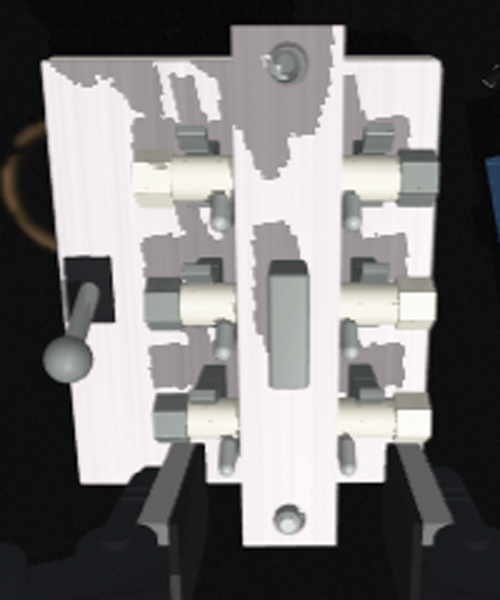

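Cover lies flat (top 0.100–0.103 m everywhere) with both studs through the holes. All six tube ends and the jaw wires look right. Now the lever.

```bash
python3 -c "
from h import *
go(mx(-.1,-.068,.2),-8.4)"
```

```text
t 48.23 pos [ 0.6317 -0.228   0.2563] F [-0.4 -0.5 -0.9] open 0.0381 q [-0.46  0.15  1.47 -0.    1.52 -0.31]
[[0.003, 0.989, -0.149], [-0.001, -0.149, -0.989], [-1.0, 0.003, 0.001]]
SHIFT x 1.403 y -2.482 z 1.716 turn -0.039  (rows: 3.2)
```

Call:
{"method": "drive_tool", "body": {
  "commands": "1 0 -0.7 0.5 0; 1 0 -1.4 1 0; 1 0 -2.1 1.5 0; 1 0 -2.48 1.72 0; 1 0.7 -2.48 1.72 0; 1 1.4 -2.48 1.72 0; 1 1.4 -2.48 1.72 0; 1 1.4 -2.48 1.72 0"
}}

```text
t: 48.9
tool_pos: [0.5206, -0.2794, 0.1944]
tool_rot: [1.319, 1.143, -1.322]
contact_force: [0.6, 0.4, 1.4]
opening: 0.0002
```

```bash
python3 -c "
from h import *
snap('wrist','w28')
go(mx(-.1,-.068,.08),-8.4)"
```

```text
t 48.95 pos [ 0.522  -0.2802  0.1971] F [ 0.3  0.4 -0. ] open -0.0004 q [-0.62  0.    1.72 -0.    1.42 -0.47]
[[-0.003, 0.989, -0.149], [0.002, -0.149, -0.989], [-1.0, -0.003, -0.002]]
SHIFT x 2.926 y 0.049 z 0.020 turn -0.037  (rows: 2.8)
```

View pics/w28.png

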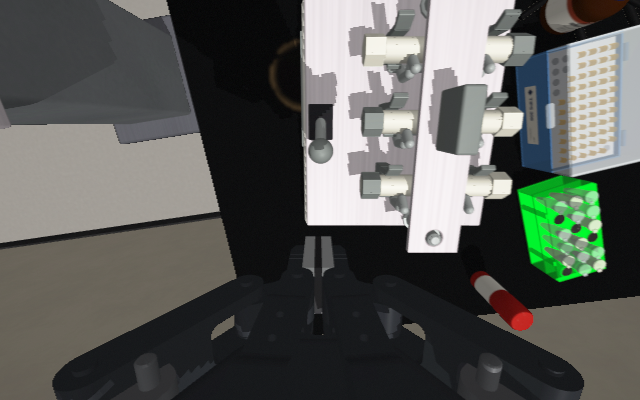

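The ball at (320,150) is in line with the fingers, which stand on its right (-y) side.

Call:
{"method": "drive_tool", "body": {
  "commands": "1 0.8 0.03 0 0; 1 1.6 0.03 0 0; 1 2.4 0.03 0 0; 1 2.9 0.03 0 0; 1 2.9 0.03 0 0; 1 2.9 0.03 0 0"
}}

```text
t: 49.45
tool_pos: [0.5243, -0.2809, 0.0832]
tool_rot: [1.319, 1.135, -1.319]
contact_force: [0.1, -1.5, 0.4]
opening: 0.0002
```

```bash
python3 -c "
from h import *
go(mx(-.1,.0035,.08),-8.4)"
```

```text
t 49.45 pos [ 0.5243 -0.2809  0.0832] F [ 0.1 -1.5  0.4] open 0.0002 q [-0.62  0.12  1.8   0.    1.22 -0.47]
[[-0.0, 0.989, -0.149], [0.0, -0.149, -0.989], [-1.0, -0.001, -0.0]]
SHIFT x 0.080 y -0.025 z -1.781 turn -0.034  (rows: 1.7)
```

Call:
{"method": "drive_tool", "body": {
  "commands": "1 0.08 -0.03 -0.2 0; 1 0.08 -0.03 -0.5 0; 1 0.08 -0.03 -0.8 0; 1 0.08 -0.03 -1.1 0; 1 0.08 -0.03 -1.4 0; 1 0.08 -0.03 -1.65 0; 1 0.08 -0.03 -1.78 0; 1 0.08 -0.03 -1.78 0"
}}

```text
t: 50.12
tool_pos: [0.5336, -0.2094, 0.0796]
tool_rot: [1.317, 1.134, -1.318]
contact_force: [0.9, -2.3, -0.1]
opening: 0.0001
```

```bash
python3 -c "
from h import *
go(mx(-.1,.0035,.08),-8.4)"
```

```text
t 50.12 pos [ 0.5336 -0.2094  0.0796] F [ 0.9 -2.3 -0.1] open 0.0001 q [-0.5   0.07  1.86 -0.    1.21 -0.35]
[[0.0, 0.989, -0.148], [-0.001, -0.148, -0.989], [-1.0, 0.0, 0.001]]
SHIFT x -0.009 y 0.010 z 0.023 turn -0.018  (rows: 0.0)
```

Only 2.3 N, so it is not at the stop yet. Pushing a bit further.

Call:
{"method": "drive_tool", "body": {
  "commands": "1 0 0 -0.05 0; 1 0 0 -0.1 0; 1 0 0 -0.1 0; 1 0 0 -0.1 0"
}}

```text
t: 50.45
tool_pos: [0.5338, -0.209, 0.0798]
tool_rot: [1.315, 1.13, -1.321]
contact_force: [-1.0, -11.0, -0.5]
opening: 0.0
```

Call:
{"method": "drive_tool", "body": {
  "commands": "1 0 0 -0.05 0; 1 0 0 -0.05 0; 1 0 0 -0.05 0"
}}

```text
t: 50.7
tool_pos: [0.5338, -0.2088, 0.0798]
tool_rot: [1.312, 1.127, -1.323]
contact_force: [-1.2, -16.0, -3.2]
opening: -0.0001
```

Call:
{"method": "drive_tool", "body": {
  "commands": "1 0 0 0.5 0; 1 0 0 0.8 0; 1 -1 0 0.8 0; 1 -2 0 0.8 0; 1 -3 -0.3 0.8 0; 1 -4 -0.6 0.8 0; 1 -5 -1 1 0; 1 -5 -1 1 0"
}}

```text
t: 51.37
tool_pos: [0.4901, -0.2397, 0.2892]
tool_rot: [1.32, 1.121, -1.313]
contact_force: [0.8, -1.5, 0.3]
opening: 0.0003
```

```bash
python3 -c "
from h import *
im,d,K,T=snap('wrist','w29')
snap('top','top4'); snap('scene','scene4')
b=load('top4')[0]; s=load('scene4')[0]
cv2.imwrite('pics/f4.png',np.hstack([cv2.resize(b[110:250,380:530],(400,373),interpolation=cv2.INTER_CUBIC),cv2.resize(s[60:200,240:390],(400,373),interpolation=cv2.INTER_CUBIC)]))
state()"
```

```text
t 51.52 pos [ 0.4886 -0.2378  0.2794] F [-0.1 -0.3 -2. ] open -0.0002 q [-0.59 -0.17  1.74  0.    1.56 -0.44]
[[0.0, 0.989, -0.15], [0.001, -0.15, -0.989], [-1.0, 0.0, -0.001]]
```

View pics/w29.png

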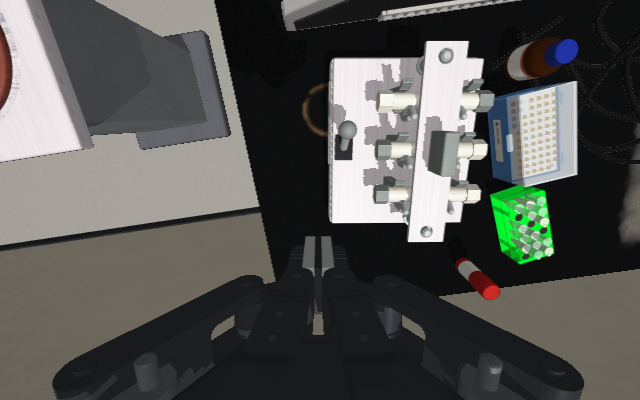

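View pics/f4.png

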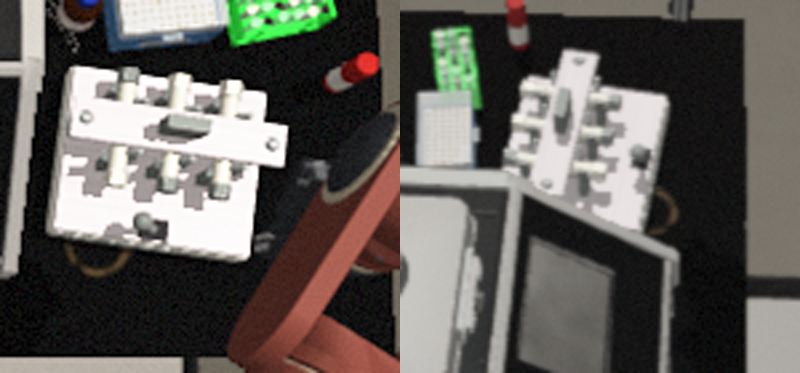

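```bash
python3 -c "
from h import *
im,d,K,T=load('w29'); p=onplane(K,T,347.5,130,.089); a=np.radians(-8.4); R2=np.array([[np.cos(a),np.sin(a)],[-np.sin(a),np.cos(a)]]); print('ball mixer',R2@(p[:2]-MO))
P=cloud(d,K,T)
for uv in [(440,90),(430,200),(450,110),(415,220)]: print(np.round(P[uv[1],uv[0]],4))
im,d,K,T=load('top4'); print('rest'); 
print(ctrl.finish_job())"
```

```text
ball mixer [-0.10011878  0.0243667 ]
[ 0.6404 -0.162   0.1022]
[ 0.6246 -0.2857  0.1022]
[ 0.6516 -0.1846  0.1006]
[ 0.6055 -0.3093  0.1009]
rest
the job is handed in; nothing more can be done
None
```

The job is done and handed in at about 51.5 s of the 200 s allowed. I pushed the lever right to off and laid the cover on the bench in front of the mixer. All three white tubes went into clips 0, 1 and 2, then I put the cover back and pushed the lever fully left.

**Last checks**
- **Tubes:** all three look level with the jaw wires over them. Each went past its jaw and bottomed out at a push of about 20 N. I measured seating height only on the first tube: its top was at 0.0915 m, against 0.091 m expected.
- **Cover:** both studs show through the holes. The plate top reads 0.100–0.103 m along its length, against 0.101 m when flat on the posts.
- **Lever:** the ball is at y = +24 mm on the mixer, which is its full-on position. The push rose to 16 N against the end stop.
- **Robot and other things:** the arm was clear of everything at hand-in. I planned the moves around the other things and made no contact with them that I noticed. I did not measure their positions again at the end.

**What disagreed:** camera views differed by 2–4 mm on the mixer's position, and my first rough reading from the scene camera was about 9 mm off. On the way down the cover first appeared about 4 mm off its stud. I corrected it and looked again before lowering it.

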